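# Change the plate in a toggle-clamp checking fixture

## Task

The clamp plate in the checking fixture has been gauged and the next one must go in: while it is still clamped, draw out every gauge pin and stand it, tip down, in a well of the green pin holder. Then swing the red handle of the toggle clamp over until the clamp stays fully open, lift the plate out and lay it flat in the blue tray, set the other plate squarely and fully down in the fixture, and bring the handle back fully upright so that the new plate is clamped. Leave the tape roll, the board samples and the brass weight where they are.

Things in the scene. Friction and masses are not known exactly. Their poses are not given: they have to be found in the camera images.
- fixture: Checking fixture, fixed: dark steel base 215 x 124 x 20 (x -152 to +62, y +-62). Origin: bench level under the middle of the plate's place; z up. A toggle clamp stands at its -x end: clamp body x -140 to -88, y +-17, top z 81. Its red handle turns about a pin along y at x -112, z 72; shut it stands straight up, the red grip (18 diameter) from 24 to 84 beyond that pin.
- nest (a point): Place of the plate in the fixture: centre of the underside of a seated plate, 34 above the bench, on rest buttons (flange top then at 44). Axes as the fixture's; a plate fits in any quarter turn. Eight round-topped 8 mm dowels, up to z 46, stand 1.5 clear of the plate's sides, two a side, 22 either side of its middle.
- clamp_handle (a joint): Toggle clamp handle: 0 rad upright = clamped; grows as the handle tips towards the fixture's -x, to a stop at 1.25 = fully open. The clamp arm is locked over the first 0.12 rad, then swings up, past vertical at 1.2. Stiff hinge: 3 to 6 N at the grip; it stays where it is left near either end.
- handle_grip (a point): Point on the axis of the red handle grip, 60 from the handle's hinge pin and 24 from its free end; z runs along the handle to its free end, y along the hinge pin. Moves with the handle.
- clamp_foot (a point): Underside of the black rubber foot (14 diameter) of the clamp arm; when clamped it rests on the flange at fixture x -38, y 0, z 44. The arm (20 wide) then lies from there back to the clamp body, its bars' top at z 71, the foot's bolt up to 84.
- plate_checked: Square aluminium clamp plate: flange 90 x 90 x 10, four 12 mm bolt holes 30 off centre in x and y, and in the middle a round hub 42 in diameter rising 22 above the flange (bored 31.5). Origin: centre of the underside; z up through the hub, x and y parallel to the sides (alike in every quarter turn). About 0.28 kg. At the start it lies clamped in the fixture.
- plate_next: Square aluminium clamp plate: flange 90 x 90 x 10, four 12 mm bolt holes 30 off centre in x and y, and in the middle a round hub 42 in diameter rising 22 above the flange (bored 31.5). Origin: centre of the underside; z up through the hub, x and y parallel to the sides (alike in every quarter turn). About 0.28 kg. At the start it lies on the bench.
- tray: Blue open tray for checked plates, loose, 146 x 146 x 18, walls and floor 4 thick. Origin: centre of the underside; z up, x and y parallel to its sides.
- pin_holder: Green pin holder, fixed: box 148 (x) x 40 (y) x 60 high, open on top, floor and walls 4 thick, with four wells in a row along x, centres at x -54, -18, +18, +54, each 32 square. Origin: centre of the underside; z up.
- pin_a: Gauge pin: steel tip 10 in diameter, 22 long, above it a yellow handle 16 in diameter, 80 long, with black bands; 102 long, 60 g. Origin: centre of the tip's end face; z along the pin to the handle's top. Stands at first in a bolt hole of the clamped plate, shoulder on the flange; two to four pins are there, the others absent.
- pin_b: Gauge pin: steel tip 10 in diameter, 22 long, above it a yellow handle 16 in diameter, 80 long, with black bands; 102 long, 60 g. Origin: centre of the tip's end face; z along the pin to the handle's top. Stands at first in a bolt hole of the clamped plate, shoulder on the flange; two to four pins are there, the others absent.
- pin_c: Gauge pin: steel tip 10 in diameter, 22 long, above it a yellow handle 16 in diameter, 80 long, with black bands; 102 long, 60 g. Origin: centre of the tip's end face; z along the pin to the handle's top. Stands at first in a bolt hole of the clamped plate, shoulder on the flange; two to four pins are there, the others absent.
- pin_d: Gauge pin: steel tip 10 in diameter, 22 long, above it a yellow handle 16 in diameter, 80 long, with black bands; 102 long, 60 g. Origin: centre of the tip's end face; z along the pin to the handle's top. Stands at first in a bolt hole of the clamped plate, shoulder on the flange; two to four pins are there, the others absent.
- tape_roll: Bystander: roll of amber packing tape lying flat, 90 in diameter, 48 high. Origin: centre of the underside.
- board_samples: Bystander: stack of board samples, 90 x 90 x 24. Origin: centre of the underside.
- weight: Bystander: brass weight, 40 in diameter, 56 high. Origin: centre of the underside.
Mind the look-alikes: they are no part of the job. What is shaped like the plate_next but turquoise is not meant. Leave any orange look-alike of the pin_d alone.

How it is judged (in metres and radians):
On the way, in this order (a step that is already met when the one before it is completed fails the run):
1. every gauge pin stands in the pin holder, the plate still clamped (x of pin_a in the frame of pin_holder between -0.072 and 0.072 m and y of pin_a in the frame of pin_holder between -0.018 and 0.018 m and z of each of pin_a, pin_b, pin_c, pin_d in the frame of pin_holder below 0.014 m and angle between each of pin_a, pin_b, pin_c, pin_d's own z axis and vertical below 0.5 rad and x of pin_b in the frame of pin_holder between -0.072 and 0.072 m and y of pin_b in the frame of pin_holder between -0.018 and 0.018 m and x of pin_c in the frame of pin_holder between -0.072 and 0.072 m and y of pin_c in the frame of pin_holder between -0.018 and 0.018 m and x of pin_d in the frame of pin_holder between -0.072 and 0.072 m and y of pin_d in the frame of pin_holder between -0.018 and 0.018 m and value of joint clamp_handle below 0.15 rad), for 0.3 s.
2. the toggle clamp is flipped fully open (value of joint clamp_handle above 1.05 rad), for 0.3 s.
3. the checked plate lies flat in the tray (x of plate_checked in the frame of tray between -0.032 and 0.032 m and y of plate_checked in the frame of tray between -0.032 and 0.032 m and z of plate_checked in the frame of tray between -0.01 and 0.012 m and angle between plate_checked's own z axis and vertical below 0.08 rad), for 0.3 s.
4. the next plate is seated in the fixture, the clamp still open (x of plate_next in the frame of nest between -0.005 and 0.005 m and y of plate_next in the frame of nest between -0.005 and 0.005 m and z of plate_next in the frame of nest between -0.01 and 0.0035 m and angle between plate_next's own z axis and vertical below 0.08 rad and value of joint clamp_handle above 0.9 rad), for 0.3 s.
5. the clamp is shut on the new plate (x of plate_next in the frame of nest between -0.005 and 0.005 m and y of plate_next in the frame of nest between -0.005 and 0.005 m and z of plate_next in the frame of nest between -0.01 and 0.0035 m and angle between plate_next's own z axis and vertical below 0.08 rad and value of joint clamp_handle below 0.12 rad), for 0.3 s.
At the end, for the whole second after the job is handed in: Pins in the holder's wells, tip down (tip under 14 mm, lean under 0.5 rad); checked plate flat in the tray (32 mm in x and y, underside under 12 mm); next plate seated (5 mm in x and y, 3.5 mm in height); both tilted under 0.08 rad; handle below 0.12 rad; all at rest (all of step 3 and all of step 5 and x of pin_a in the frame of pin_holder between -0.072 and 0.072 m and y of pin_a in the frame of pin_holder between -0.018 and 0.018 m and z of each of pin_a, pin_b, pin_c, pin_d in the frame of pin_holder below 0.014 m and angle between each of pin_a, pin_b, pin_c, pin_d's own z axis and vertical below 0.5 rad and x of pin_b in the frame of pin_holder between -0.072 and 0.072 m and y of pin_b in the frame of pin_holder between -0.018 and 0.018 m and x of pin_c in the frame of pin_holder between -0.072 and 0.072 m and y of pin_c in the frame of pin_holder between -0.018 and 0.018 m and x of pin_d in the frame of pin_holder between -0.072 and 0.072 m and y of pin_d in the frame of pin_holder between -0.018 and 0.018 m and linear speed of each of plate_checked, plate_next, tray, pin_a, pin_b, pin_c, pin_d below 0.02 m/s); the robot touches nothing.
It fails at once if a bystander is moved more than 30 mm (distance of any of tape_roll, board_samples, weight from where it was at the start of the episode above 0.03 m).
It fails at once if the clamp is opened while a gauge pin still stands in the plate (value of joint clamp_handle above 0.5 rad and horizontal distance between any of pin_a, pin_b, pin_c, pin_d and nest below 0.06 m).
Of pin_a, pin_b, pin_c, pin_d only 2 to 4 are there at a start; the rules pass over those that are not, and their reading is None.
At some moment in a run one of tray, plate_next may be knocked a few centimetres aside while the robot is not near it.
It also fails if it takes over 205 s, if anything falls off the work surface, if the arm or the gripper's body presses on something with over 40 N, if the wrist force passes 120 N, or if a joint passes its speed limit or range.

## Robot

A 7-joint arm with a two-finger parallel gripper is mounted at the origin on the work surface. World frame = base frame: x ahead of the robot, y to its left, z up, the work surface at z = 0. Lengths are in mm, angles in rad, forces in N, time in s.
With the tool pointing down it reaches from about 400 to 875 mm from the base axis. Payload 19.3 kg.
Tool frame: the origin (TCP) lies at the very end of the fingers, on their centre line; the grasp point (between the pads) lies 19 mm behind it; y points along the fingers, z is the direction in which the jaws open and shut, and the axes are right-handed (so a half turn about y gives the same grasp; the last joint's range is limited). The gripper opens to 85 mm and grips with 20 to 120 N. Pads are 22 mm wide; open, the fingers measure 114 mm over their backs; the gripper's body (76 mm by 85 mm) begins 54 mm behind the grasp point. The pads swing forward as they close: fully open they stand 13 mm farther back than shut.
Start: joints at [-1.36, 0.521, -0.036, 1.599, 0.021, 1.021, -0.113], TCP at [173.222, 600.507, 231.291] pointing down, gripper open.
Joint ranges: [-2.91, 2.91], [-0.3, 2.13], [-1.5, 1.42], [0.17, 2.43], [-1.26, 4.41], [0.16, 1.93], [-2.52, 2.52]. Speed limits (rad/s): [1.89, 1.89, 2.39, 2.39, 3.01, 3.01, 3.01].

## Interface

Orientations are given as a rotation vector (axis times angle).
In Python, from bench import ctrl gives the robot as it stands.
- The arm moves only by the tool play_rows, never from a script. Its argument "targets" is a list of rows, each a list of 7 numbers: the turn, a rotation vector about the tool's x, y, z in units of 5 degrees (1.0 is 5 degrees), then the shift along the tool's x, y, z in mm, then the finger opening in mm, from 0 to 85.4. A call has exactly 10 rows; each row is the pose to reach, as a shift and turn from the pose measured when the call began, along the tool's axes at that moment; what a row does not reach only later rows make up. A row lasts 1/10 s, in which the tool goes at most 50 mm and 8.59 degrees, less where a joint would pass 70% of its speed; a pose out of reach is approached as far as the arm can. A call with a gripper value outside its range is refused whole. The fingers move at their own pace and stop on an object; the grip force is fixed at half the most. Time passes only in rows, so rows that repeat a pose let the fingers close, or fill a call up. It gives the time, the measured TCP pose, the force and the opening at its end, in the units of the state.
- ctrl.get_obs(): the state, without advancing time (a new reading comes with each control period).
- ctrl.get_image(name): name is "scene" or "top" or "wrist"; returns (picture, depth): 480x640x3 uint8, blue, green, red; 480x640 float32, mm along the optical axis (not along the pixel's ray), 0 where there is no reading.
- ctrl.calibration(name): a dict with "fx", "fy", "cx", "cy" (pixels), "k1" (the pictures are not rectified: a ray, as slopes to the right and down, at radius r is drawn at 1 + k1 r^2 times it, then the intrinsics apply), "view" (4x4, takes a point from world to camera coordinates); the wrist camera has in their place "tool_from_camera" (4x4, takes a point from camera to tool coordinates, whose origin is the TCP and whose axes are the tool frame's). Camera axes: x right, y down, z forward; pixel columns grow to the right and rows downward; lengths in mm; the calibration is good to about 2 mm. A picture is of the moment at which its call begins: read the wrist's pose just before it. calibration takes no time and is no camera call.
- ctrl.close_job(): hands the job in, once; it reports no verdict.
Trained networks look in the newest picture that a camera, given by its name, has taken for a name from the list of things; names that differ only in an ending like _2 or _b are one class to them, and where a whole thing is asked for, a point or a joint stands for the part that bears it (a point fixed in the world has none). Each returns a list of dicts, best first, with "conf" (0 to 1); they miss things now and then, are a little off and sometimes report something else, mostly with a low value. They report only what shows in the picture. A call takes as long as a camera call. They do not tell look-alikes from the thing itself.
- ctrl.outline_of(name, camera): "mask" (480x640 bool, what is visible of it) and "box" ([left, top, right, bottom] in pixels, round what is visible of it).
- ctrl.mark_of(name, camera): "uv" ([column, row] in pixels: a listed point, or the origin of a listed thing).
The state is a dict: "time_s": time; "q": joint angles; "dq": joint speeds; "joint_torque": joint torques, N m; "eef_pos": TCP position; "ee_rot": TCP orientation; "ft_force": force on the tool from outside, world axes, zero at the start; "moment": the same for the moment, N m; "finger_gap": opening from 0.0 (shut) to 1.0 (fully open).
Only numpy, scipy, OpenCV 4.12 (cv2) and the standard library are available. Lean on these libraries where they do the work, as an engineer would, in place of code of your own. Each camera call takes 0.05 s, during which the arm holds its last target. There are 200 camera calls.

## Working session

There is one attempt and no reset: what is moved stays moved. The work goes in short steps, Python scripts to look and compute and a tool call to move; the robot and the scene stay as the last step left them, time stands still between calls to the robot, and variables do not carry over. Pictures are saved under pics/ and viewed, about 12 in all and at most 16, crops included, and the job is handed in when it is done.

Besides the shell and the picture viewer there is one more tool, called after "Emit:" by a JSON object that holds its "name" and its "arguments", one argument or row to a line. play_rows: Moves the arm, as the interface text tells. Its arguments: {"type":"object","properties":{"targets":{"type":"array","items":{"type":"array","items":{"type":"number"}}}},"required":["targets"]}

```bash
ls; mkdir -p pics
cat > h.py <<'E'
import numpy as np, cv2
from scipy.spatial.transform import Rotation as R
from bench import ctrl
def K(c): return np.array([[c['fx'],0,c['cx']],[0,c['fy'],c['cy']],[0,0,1.]])
def rays(cal,uv):
    # undistort by iteration
    uv=np.atleast_2d(uv).astype(float)
    d=(uv-[cal['cx'],cal['cy']])/[cal['fx'],cal['fy']]
    u=d.copy()
    for _ in range(10): u=d/(1+cal['k1']*(u**2).sum(1,keepdims=True))
    return np.c_[u,np.ones(len(u))]
def tool():
    o=ctrl.get_obs(); T=np.eye(4); T[:3,:3]=R.from_rotvec(o['ee_rot']).as_matrix(); T[:3,3]=o['eef_pos']; return T
def camT(name,T=None):
    cal=ctrl.calibration(name)
    if name=='wrist': return cal,(tool() if T is None else T)@np.array(cal['tool_from_camera'])
    return cal,np.linalg.inv(np.array(cal['view']))
def at_z(name,uv,z,T=None):
    cal,W=camT(name,T); r=rays(cal,uv)@W[:3,:3].T; o=W[:3,3]
    return o+r*((z-o[2])/r[:,2])[:,None]
def at_d(name,uv,dep,T=None):
    cal,W=camT(name,T); return (rays(cal,uv)*np.atleast_1d(dep)[:,None])@W[:3,:3].T+W[:3,3]
def cloud(name,dep,mask,T=None):
    v,u=np.nonzero(mask&(dep>0)); return at_d(name,np.c_[u,v],dep[v,u],T)
E
python3 - <<'E'
from h import *
o=ctrl.get_obs(); print({k:np.round(v,3).tolist() for k,v in o.items()})
print(np.round(tool(),3)); print(ctrl.calibration('wrist'))
for c in ('scene','top'):
    im,d=ctrl.get_image(c); cv2.imwrite(f'pics/{c}0.png',im); np.save(f'{c}0.npy',d)
    cal,W=camT(c); print(c,np.round(W[:3,3]),np.round(W[:3,2],2))
    for n in ('fixture','nest','clamp_handle','handle_grip','clamp_foot','plate_checked','plate_next','tray','pin_holder','pin_a','tape_roll','board_samples','weight'):
        for m in ctrl.mark_of(n,c)[:5]:
            u,v=m['uv']; dd=d[int(np.clip(v,0,479)),int(np.clip(u,0,639))]
            print(n,round(m['conf'],2),np.round(m['uv']),'z0',np.round(at_z(c,m['uv'],0)[0,:2]),'d',np.round(at_d(c,m['uv'],dd)[0]))
E
```

```text
pics
{'time_s': 0.0, 'q': [-1.36, 0.522, -0.036, 1.6, 0.021, 1.021, -0.113], 'dq': [-0.001, -0.0, -0.001, 0.001, 0.0, 0.0, -0.002], 'joint_torque': [0.001, -92.713, 1.98, -36.992, 0.018, 0.008, 0.0], 'eef_pos': [173.131, 600.174, 230.699], 'ee_rot': [-1.561, 0.221, -0.22], 'ft_force': [-0.225, -0.116, 0.141], 'moment': [0.049, -0.005, 0.01], 'finger_gap': 1.001}
[[ 9.61000e-01 -0.00000e+00  2.77000e-01  1.73131e+02]
 [-2.77000e-01 -1.00000e-03  9.61000e-01  6.00174e+02]
 [ 0.00000e+00 -1.00000e+00 -1.00000e-03  2.30699e+02]
 [ 0.00000e+00  0.00000e+00  0.00000e+00  1.00000e+00]]
{'fx': 350.6263882488223, 'fy': 350.6263882488223, 'cx': 326.20742001137995, 'cy': 239.8859418421616, 'k1': -0.06679083142418761, 'tool_from_camera': array([[ 6.34399868e-04,  9.63035359e-01,  2.69374266e-01,
        -6.82287404e+01],
       [ 8.15059880e-04, -2.69374729e-01,  9.63035093e-01,
        -1.41388023e+02],
       [ 9.99999467e-01, -3.91393179e-04, -9.55822776e-04,
         1.15507794e+00],
       [ 0.00000000e+00,  0.00000000e+00,  0.00000000e+00,
         1.00000000e+00]])}
scene [1190.  -26.  773.] [-0.67  0.05 -0.74]
fixture 0.61 [291. 265.] z0 [581. -36.] d [617. -35.  46.]
nest 0.7 [272. 265.] z0 [575. -75.] d [607. -72.  41.]Traceback (most recent call last):
  File "<stdin>", line 8, in <module>
ValueError: it knows: board_samples, clamp_foot, fixture, handle_grip, nest, pin, pin_holder, plate_checked, plate_next, tape_roll, tray, weight
```

Run:
```python
from h import *
for c in ('scene','top'):
    im,d=ctrl.get_image(c); cv2.imwrite(f'pics/{c}0.png',im); np.save(f'{c}0.npy',d)
    cal,W=camT(c); print(c,np.round(W[:3,3]),np.round(W[:3,2],2))
    for n in ('nest','handle_grip','clamp_foot','plate_checked','plate_next','tray','pin_holder','pin','tape_roll','board_samples','weight'):
        if c=='scene' and n in('tape_roll','board_samples','weight','clamp_foot'): continue
        for m in ctrl.mark_of(n,c)[:5]:
            u,v=m['uv']; dd=d[int(np.clip(v,0,479)),int(np.clip(u,0,639))]
            print(n,round(m['conf'],2),np.round(m['uv']),'z0',np.round(at_z(c,m['uv'],0)[0,:2]),'d',np.round(at_d(c,m['uv'],dd)[0]))
```

```text
scene [1190.  -26.  773.] [-0.67  0.05 -0.74]
handle_grip 0.58 [273. 350.] z0 [773. -80.] d [791. -77.  34.]
handle_grip 0.5 [347. 225.] z0 [479.  98.] d [604.  76. 136.]
plate_checked 0.63 [290. 251.] z0 [540. -36.] d [592. -35.  61.]
plate_next 0.77 [136. 351.] z0 [ 750. -331.] d [ 761. -323.   20.]
plate_next 0.6 [159. 282.] z0 [ 596. -307.] d [ 620. -296.   32.]
plate_next 0.23 [287. 253.] z0 [546. -43.] d [590. -42.  52.]
tray 0.86 [464. 254.] z0 [591. 333.] d [593. 332.   2.]
pin_holder 0.94 [195. 220.] z0 [ 424. -249.] d [ 450. -241.   27.]
pin 0.81 [226. 282.] z0 [ 609. -170.] d [ 610. -170.    1.]
pin 0.6 [270. 262.] z0 [567. -79.] d [602. -76.  44.]
pin 0.56 [298. 266.] z0 [584. -22.] d [619. -22.  44.]
top [ 453.   -4. 1263.] [ 0.11  0.03 -0.99]
nest 0.74 [343. 225.] z0 [609. -14.] d [603. -14.  55.]
handle_grip 0.47 [298. 224.] z0 [611.  77.] d [592.  67. 156.]
handle_grip 0.21 [356. 241.] z0 [575. -41.] d [570. -40.  52.]
clamp_foot 0.72 [337. 234.] z0 [590.  -2.] d [581.  -2.  83.]
clamp_foot 0.22 [296. 224.] z0 [613.  81.] d [593.  70. 155.]
plate_checked 0.73 [358. 23
[... 268 characters left out ...]
.] d [589. 335.   5.]
tray 0.53 [282. 153.] z0 [761. 109.] d [754. 106.  27.]
pin_holder 0.73 [460. 311.] z0 [ 430. -247.] d [ 430. -246.    5.]
pin_holder 0.64 [485. 227.] z0 [ 600. -305.] d [ 598. -301.   17.]
pin 0.59 [346. 221.] z0 [616. -22.] d [600. -20. 124.]
pin 0.56 [410. 221.] z0 [ 614. -152.] d [ 610. -149.   28.]
pin 0.41 [374. 230.] z0 [596. -77.] d [586. -72.  91.]
tape_roll 0.83 [249. 330.] z0 [399. 177.] d [399. 177.   0.]
board_samples 0.96 [282. 150.] z0 [767. 109.] d [760. 106.  26.]
board_samples 0.43 [486. 226.] z0 [ 603. -308.] d [ 601. -305.   12.]
weight 0.72 [374. 143.] z0 [780. -82.] d [ 453.   -4. 1263.]
weight 0.5 [457. 312.] z0 [ 429. -243.] d [ 429. -241.    7.]
```

View pics/scene0.png

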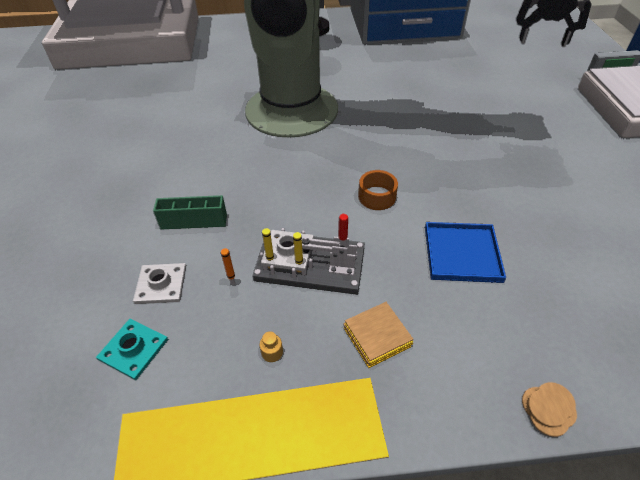

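View pics/top0.png

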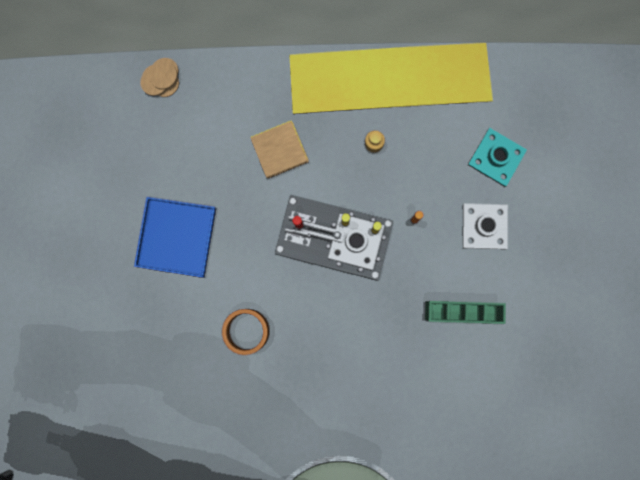

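```bash
cat >> h.py <<'E'
def rect(p):
    (c,s,a)=cv2.minAreaRect(p[:,:2].astype(np.float32)); return np.round(c,1),np.round(s,1),round(a,1)
E
python3 - <<'E'
from h import *
im=cv2.imread('pics/top0.png'); d=np.load('top0.npy')
P=np.zeros((480,640,3)); v,u=np.mgrid[:480,:640]
P=at_d('top',np.c_[u.ravel(),v.ravel()],d.ravel()).reshape(480,640,3)
hsv=cv2.cvtColor(im,cv2.COLOR_BGR2HSV); H,S,V=[hsv[...,i].astype(int) for i in range(3)]
def box(l,t,r,b):
    m=np.zeros((480,640),bool); m[t:b,l:r]=1; return m
b=box(265,185,405,290)
print('bench z',np.median(P[box(200,180,240,280)][:,2]))
for lo,hi in((14,26),(40,48)):
    m=b&(P[...,2]>lo)&(P[...,2]<hi); print('fixture',lo,rect(P[m]),m.sum())
m=box(265,185,405,290)&(V<110)&(P[...,2]>8)&(P[...,2]<30); 
m=cv2.morphologyEx(m.astype(np.uint8),cv2.MORPH_OPEN,np.ones((3,3)))>0; print('base dark',rect(P[m]))
m=b&(P[...,2]>60)&(P[...,2]<72)&(S<60); print('hubish',np.round(np.median(P[m],0)))
for n,h0,h1 in(('red',-1,8),('yellow',22,35)):
    m=(b&(H>h0)&(H<h1)&(S>130)&(V>80)).astype(np.uint8)
    k,l,st,ce=cv2.connectedComponentsWithStats(m)
    for i in range(1,k):
        if st[i,4]>15:
            q=P[l==i]; q=q[q[:,2]>q[:,2].max()-12]; print(n,st[i,4],ce[i].round(),'top',np.round(np.median(q,0),1))
m=box(455,195,515,255)&(V>140)&(S<40)&(P[...,2]>2)&(P[...,2]<16);print('next',rect(P[m]))
m=box(418,290,515,330)&(P[...,2]>45)&(P[...,2]<70);print('holder',rect(P[m]))
m=box(125,190,225,285)&(S>150)&(H>100)&(H<125); print('tray',rect(P[m]))
m=box(400,205,430,230)&(H<20)&(S>150); print('orange',np.round(P[m].mean(0)), P[m].max(0).round())
E
```

```text
bench z 1.3966016769246608
fixture 14 (array([582.9,   4.2]), array([215. , 124.4]), 74.9) 3654
fixture 40 (array([581.4,   1.7]), array([192.2, 107.5]), 75.7) 1391
base dark (array([582.5,   4.5]), array([214.3, 123.4]), 75.0)
hubish [584.  -2.  67.]
red 67 [297. 221.] top [598.6  68.8 156. ]
yellow 47 [345. 218.] top [606.4 -17.8 123.9]
yellow 48 [377. 226.] top [590.8 -76.1 124.7]
next (array([ 605.4, -303.9]), array([123.9, 122.5]), 88.6)
holder (array([ 429.5, -249.8]), array([150.3,  40.4]), 87.8)
tray (array([563.3, 192.1]), array([426.2, 145.5]), 79.5)
orange [ 611. -154.   90.] [ 618. -148.  107.]
```

```bash
cat >> h.py <<'E'
def fr(x,y,z=0,o=(570.6,-39.3),a=-105.0):
    c,s=np.cos(np.radians(a)),np.sin(np.radians(a)); return np.array([o[0]+c*x-s*y,o[1]+s*x+c*y,z])
def down(yaw):
    a=np.radians(yaw); x=np.array([np.cos(a),np.sin(a),0]); y=np.array([0,0,-1.]); return np.c_[x,y,np.cross(x,y)]
def go(p,yaw=None,Rt=None):
    T=tool(); Rt=T[:3,:3] if yaw is None and Rt is None else (down(yaw) if Rt is None else Rt)
    rv=R.from_matrix(T[:3,:3].T@Rt).as_rotvec()/np.radians(5); d=T[:3,:3].T@(np.array(p)-T[:3,3])
    print('row',np.round(rv,2).tolist(),np.round(d,1).tolist()); return T
E
python3 -c "
from h import *
p=fr(30,30,215); print(p); go(p,-105)"
```

```text
[591.81320344 -76.04234614 215.        ]
row [-0.0, 17.78, -0.0] [589.7, 16.3, -534.1]
```

Emit:
{"name": "play_rows", "arguments": {
  "targets": [
    [0,17.8,0,590,16,-534,50],
    [0,17.8,0,590,16,-534,50],
    [0,17.8,0,590,16,-534,50],
    [0,17.8,0,590,16,-534,50],
    [0,17.8,0,590,16,-534,50],
    [0,17.8,0,590,16,-534,50],
    [0,17.8,0,590,16,-534,50],
    [0,17.8,0,590,16,-534,50],
    [0,17.8,0,590,16,-534,50],
    [0,17.8,0,590,16,-534,50]
  ]
}}

```text
time_s: 2.15
eef_pos: [437.1, 173.7, 221.6]
ee_rot: [-1.098, 1.366, -1.366]
ft_force: [0.4, 1.2, -0.1]
finger_gap: 0.585
```

```bash
python3 -c "
from h import *
p=fr(30,30,215); go(p,-105); print(tool()[:3,3],ctrl.get_obs()['q'])"
```

```text
row [-0.01, 0.53, -0.01] [210.9, 6.5, 204.6]
[437.13605987 173.74955383 221.57099546] [-0.85530444  0.31229879  0.43729767  2.02163752 -0.17570336  0.84223916
 -0.53504648]
```

Emit:
{"name": "play_rows", "arguments": {
  "targets": [
    [0,0.5,0,211,6,205,50],
    [0,0.5,0,211,6,205,50],
    [0,0.5,0,211,6,205,50],
    [0,0.5,0,211,6,205,50],
    [0,0.5,0,211,6,205,50],
    [0,0.5,0,211,6,205,50],
    [0,0.5,0,211,6,205,50],
    [0,0.5,0,211,6,205,50],
    [0,0.5,0,211,6,205,50],
    [0,0.5,0,211,6,205,50]
  ]
}}

```text
time_s: 3.15
eef_pos: [592.0, -74.9, 215.7]
ee_rot: [-1.075, 1.397, -1.396]
ft_force: [-0.6, -0.5, -0.8]
finger_gap: 0.586
```

```bash
cat > look.py <<'E'
from h import *
import sys
T=tool(); im,d=ctrl.get_image('wrist'); n=sys.argv[1]; cv2.imwrite(f'pics/{n}.png',im); np.save(f'{n}.npy',d); np.save(f'{n}_T.npy',T)
E
python3 look.py w1
python3 - <<'E'
from h import *
T=np.load('w1_T.npy'); print(T.round(3)); d=np.load('w1.npy'); im=cv2.imread('pics/w1.png')
hsv=cv2.cvtColor(im,cv2.COLOR_BGR2HSV); H,S,V=[hsv[...,i].astype(int) for i in range(3)]
m=((H>20)&(H<36)&(S>120)&(V>80)).astype(np.uint8)
k,l,st,ce=cv2.connectedComponentsWithStats(m)
for i in range(1,k):
    if st[i,4]>150:
        q=cloud('wrist',d,l==i,T); t=q[q[:,2]>q[:,2].max()-4]; print(st[i],'top',t.mean(0).round(1),rect(t))
go(fr(30,30,95),-105)
E
```

```text
[[-2.55000e-01  1.00000e-03  9.67000e-01  5.92004e+02]
 [-9.67000e-01  1.00000e-03 -2.55000e-01 -7.48730e+01]
 [-1.00000e-03 -1.00000e+00  0.00000e+00  2.15678e+02]
 [ 0.00000e+00  0.00000e+00  0.00000e+00  1.00000e+00]]
[  548     0    92   357 22862] top [889.3 -98.    2.8] (array([ 898.1, -130.5]), array([ 93.9, 399.9]), 1.8)
[316 146  23  24 429] top [607.6 -17.6 122.7] (array([607.7, -17.4]), array([14.8, 14.4]), 74.8)
[317 216  18  20 267] top [594.2 -68.2 113.9] (array([593.4, -67.8]), array([0.8, 7.8]), 74.6)
[315 234  22  22 371] top [591.5 -74.6 122.6] (array([591.5, -74.7]), array([15. , 14.6]), 9.1)
row [-0.01, 0.05, -0.02] [1.2, 120.7, -0.0]
```

View pics/w1.png

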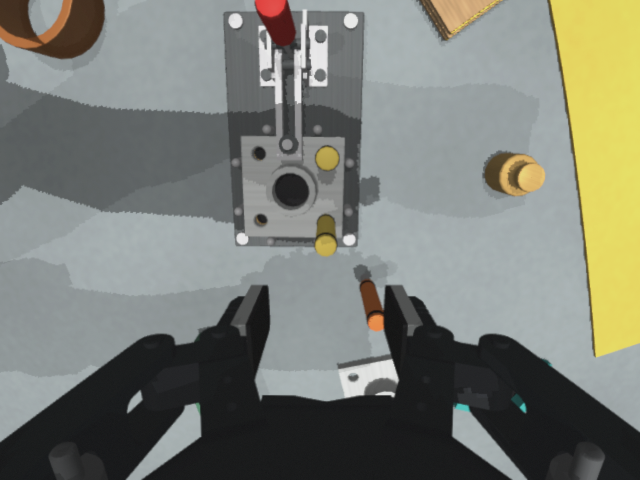

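Emit:
{"name": "play_rows", "arguments": {
  "targets": [
    [0,0,0,0,40,0,45],
    [0,0,0,0,80,0,45],
    [0,0,0,0,110,0,45],
    [0,0,0,0,121,0,45],
    [0,0,0,0,122,0,45],
    [0,0,0,0,122,0,8],
    [0,0,0,0,122,0,8],
    [0,0,0,0,122,0,8],
    [0,0,0,0,122,0,8],
    [0,0,0,0,122,0,8]
  ]
}}

```text
time_s: 4.2
eef_pos: [593.0, -74.9, 95.3]
ee_rot: [-1.073, 1.395, -1.397]
ft_force: [-0.7, 0.5, 7.9]
finger_gap: 0.165
```

Emit:
{"name": "play_rows", "arguments": {
  "targets": [
    [0,0,0,0,-8,0,8],
    [0,0,0,0,-20,0,8],
    [0,0,0,0,-35,0,8],
    [0,0,0,0,-60,0,8],
    [0,0,0,0,-100,0,8],
    [0,0,0,0,-125,0,8],
    [0,0,0,0,-125,0,8],
    [0,0,0,0,-125,0,8],
    [0,0,0,0,-125,0,8],
    [0,0,0,0,-125,0,8]
  ]
}}

```text
time_s: 5.2
eef_pos: [592.2, -74.9, 219.6]
ee_rot: [-1.074, 1.396, -1.396]
ft_force: [1.6, 0.5, -1.0]
finger_gap: 0.166
```

Run:
```python
from h import *
print(tool()[:3,3]); go([427.4,-303.8,185],-92)
print(ctrl.get_obs()['finger_gap'])
```

```text
[592.2057423  -74.94462407 219.57872287]
row [-0.02, -2.55, -0.02] [263.4, 34.0, -101.1]
0.1660999223436062
```

Emit:
{"name": "play_rows", "arguments": {
  "targets": [
    [0,-2.5,0,263,34,-101,8],
    [0,-2.5,0,263,34,-101,8],
    [0,-2.5,0,263,34,-101,8],
    [0,-2.5,0,263,34,-101,8],
    [0,-2.5,0,263,34,-101,8],
    [0,-2.5,0,263,34,-101,8],
    [0,-2.5,0,263,34,-101,8],
    [0,-2.5,0,263,34,-101,8],
    [0,-2.5,0,263,34,-101,8],
    [0,-2.5,0,263,34,-101,8]
  ]
}}

```text
time_s: 6.2
eef_pos: [428.3, -302.6, 184.9]
ee_rot: [-1.189, 1.236, -1.237]
ft_force: [0.3, 0.4, -0.6]
finger_gap: 0.171
```

```bash
python3 look.py w2
python3 - <<'E'
from h import *
T=np.load('w2_T.npy'); print(T.round(3)); d=np.load('w2.npy'); im=cv2.imread('pics/w2.png')
hsv=cv2.cvtColor(im,cv2.COLOR_BGR2HSV); H,S,V=[hsv[...,i].astype(int) for i in range(3)]
m=(H>60)&(H<85)&(S>90)
q=cloud('wrist',d,m,T); q=q[(q[:,2]>55)&(q[:,2]<66)]; print(len(q),rect(q))
go([427.4,-303.8,80],-92)
E
```

```text
[[-3.80000e-02  2.00000e-03  9.99000e-01  4.28259e+02]
 [-9.99000e-01  2.00000e-03 -3.80000e-02 -3.02579e+02]
 [-2.00000e-03 -1.00000e+00  2.00000e-03  1.84856e+02]
 [ 0.00000e+00  0.00000e+00  0.00000e+00  1.00000e+00]]
529 (array([ 429. , -249.4]), array([145.9,  37.8]), 86.7)
row [-0.02, -0.03, -0.02] [1.4, 104.9, -1.0]
```

View pics/w2.png

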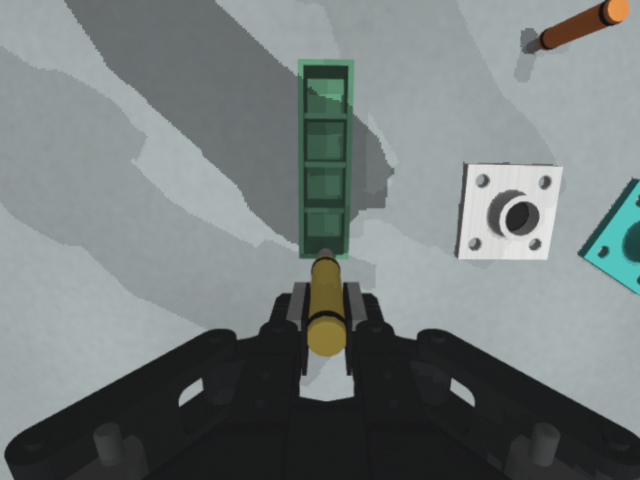

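Emit:
{"name": "play_rows", "arguments": {
  "targets": [
    [0,0,0,0,45,-1,8],
    [0,0,0,0,85,-1,8],
    [0,0,0,0,100,-1,8],
    [0,0,0,0,105,-1,8],
    [0,0,0,0,105,-1,8],
    [0,0,0,0,105,-1,40],
    [0,0,0,0,105,-1,40],
    [0,0,0,0,105,-1,40],
    [0,0,0,0,60,-1,40],
    [0,0,0,0,-20,-1,40]
  ]
}}

```text
time_s: 7.25
eef_pos: [426.3, -302.3, 175.5]
ee_rot: [-1.19, 1.239, -1.235]
ft_force: [1.1, -0.8, 0.6]
finger_gap: 0.468
```

Run:
```python
from h import *
print(tool()[:3,3]); go([608,-17.6,220],-105)
```

```text
[ 426.33554805 -302.29000246  175.53361621]
row [0.01, 2.56, -0.03] [-291.5, -43.9, 170.6]
```

Emit:
{"name": "play_rows", "arguments": {
  "targets": [
    [0,0,0,0,-44,0,40],
    [0,2.6,0,-291,-44,171,40],
    [0,2.6,0,-291,-44,171,40],
    [0,2.6,0,-291,-44,171,40],
    [0,2.6,0,-291,-44,171,40],
    [0,2.6,0,-291,-44,171,40],
    [0,2.6,0,-291,-44,171,40],
    [0,2.6,0,-291,-44,171,40],
    [0,2.6,0,-291,-44,171,40],
    [0,2.6,0,-291,-44,171,40]
  ]
}}

```text
time_s: 8.25
eef_pos: [608.4, -17.4, 220.1]
ee_rot: [-1.072, 1.402, -1.399]
ft_force: [-0.3, -1.3, -0.6]
finger_gap: 0.471
```

Run:
```python
from h import *
print(tool()[:3,3]); go([608,-17.6,95],-105)
```

```text
[608.43569649 -17.44277179 220.12167044]
row [0.01, -0.02, -0.02] [0.5, 125.1, -0.2]
```

Emit:
{"name": "play_rows", "arguments": {
  "targets": [
    [0,0,0,0,45,0,40],
    [0,0,0,0,90,0,40],
    [0,0,0,0,115,0,40],
    [0,0,0,0,125,0,40],
    [0,0,0,0,125,0,40],
    [0,0,0,0,125,0,8],
    [0,0,0,0,125,0,8],
    [0,0,0,0,125,0,8],
    [0,0,0,0,125,0,8],
    [0,0,0,0,125,0,8]
  ]
}}

```text
time_s: 9.25
eef_pos: [609.3, -17.4, 96.8]
ee_rot: [-1.07, 1.401, -1.4]
ft_force: [-0.5, -0.3, 8.7]
finger_gap: 0.165
```

Emit:
{"name": "play_rows", "arguments": {
  "targets": [
    [0,0,0,0,-8,0,8],
    [0,0,0,0,-20,0,8],
    [0,0,0,0,-35,0,8],
    [0,0,0,0,-60,0,8],
    [0,0,0,0,-100,0,8],
    [0,0,0,0,-125,0,8],
    [0,0,0,0,-125,0,8],
    [0,0,0,0,-125,0,8],
    [0,0,0,0,-125,0,8],
    [0,0,0,0,-125,0,8]
  ]
}}

```text
time_s: 10.25
eef_pos: [608.7, -17.6, 221.1]
ee_rot: [-1.071, 1.401, -1.399]
ft_force: [-0.6, 0.9, -1.0]
finger_gap: 0.161
```

Run:
```python
from h import *
print(tool()[:3,3]); go([429.6,-231.5,185],-92)
```

```text
[608.65659633 -17.60092934 221.08516853]
row [-0.0, -2.62, -0.02] [253.2, 35.6, -117.1]
```

Emit:
{"name": "play_rows", "arguments": {
  "targets": [
    [0,-2.6,0,253,36,-117,8],
    [0,-2.6,0,253,36,-117,8],
    [0,-2.6,0,253,36,-117,8],
    [0,-2.6,0,253,36,-117,8],
    [0,-2.6,0,253,36,-117,8],
    [0,-2.6,0,253,36,-117,8],
    [0,-2.6,0,253,36,-117,8],
    [0,-2.6,0,253,36,-117,8],
    [0,-2.6,0,253,36,-117,8],
    [0,-2.6,0,253,36,-117,8]
  ]
}}

```text
time_s: 11.25
eef_pos: [430.4, -230.5, 184.4]
ee_rot: [-1.191, 1.236, -1.234]
ft_force: [0.0, -0.0, -0.6]
finger_gap: 0.166
```

Run:
```python
from h import *
print(tool()[:3,3]); go([429.6,-231.5,81],-92)
```

```text
[ 430.44348562 -230.46923837  184.42592414]
row [-0.0, -0.0, -0.03] [1.3, 103.4, -0.8]
```

Emit:
{"name": "play_rows", "arguments": {
  "targets": [
    [0,0,0,1,45,-1,8],
    [0,0,0,1,85,-1,8],
    [0,0,0,1,100,-1,8],
    [0,0,0,1,103,-1,8],
    [0,0,0,1,103,-1,8],
    [0,0,0,1,103,-1,40],
    [0,0,0,1,103,-1,40],
    [0,0,0,1,103,-1,40],
    [0,0,0,1,60,-1,40],
    [0,0,0,1,-20,-1,40]
  ]
}}

```text
time_s: 12.25
eef_pos: [428.4, -231.2, 174.9]
ee_rot: [-1.192, 1.238, -1.232]
ft_force: [1.5, 0.2, 1.0]
finger_gap: 0.467
```

Run:
```python
from h import *
im,d=ctrl.get_image('scene'); cv2.imwrite('pics/s1.png',cv2.resize(im[150:330,60:420],None,fx=2,fy=2,interpolation=cv2.INTER_CUBIC))
print(tool()[:3,3]); go(fr(-112,0,220,o=(570.6,-38.3)),-105.5)
```

```text
[ 430.98527676 -233.14851916  182.45506596]
row [-0.07, 2.68, -0.01] [-309.1, -36.4, 157.5]
```

View pics/s1.png

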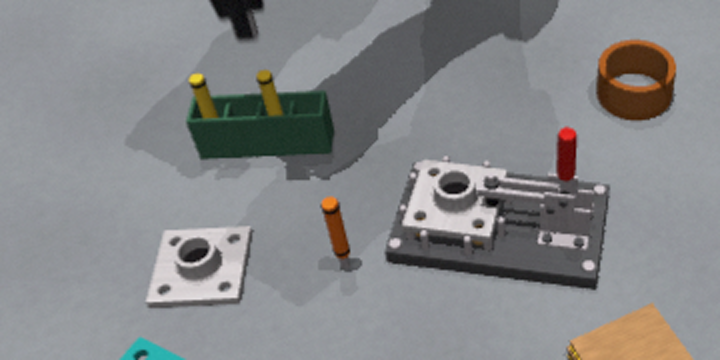

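Emit:
{"name": "play_rows", "arguments": {
  "targets": [
    [0,0,0,0,-36,0,45],
    [0,2.7,0,-309,-36,157,45],
    [0,2.7,0,-309,-36,157,45],
    [0,2.7,0,-309,-36,157,45],
    [0,2.7,0,-309,-36,157,45],
    [0,2.7,0,-309,-36,157,45],
    [0,2.7,0,-309,-36,157,45],
    [0,2.7,0,-309,-36,157,45],
    [0,2.7,0,-309,-36,157,45],
    [0,2.7,0,-309,-36,157,45]
  ]
}}

```text
time_s: 13.3
eef_pos: [599.1, 71.1, 219.5]
ee_rot: [-1.064, 1.401, -1.408]
ft_force: [0.3, -0.6, 0.7]
finger_gap: 0.529
```

Run:
```python
from h import *
print(tool()[:3,3]); go([599.3,69,118],-105.5)
```

```text
[599.12857992  71.10315432 219.49050776]
row [-0.07, 0.0, -0.02] [2.2, 101.5, 0.1]
```

Emit:
{"name": "play_rows", "arguments": {
  "targets": [
    [0,0,0,2,40,0,45],
    [0,0,0,2,75,0,45],
    [0,0,0,2,95,0,45],
    [0,0,0,2,101,0,45],
    [0,0,0,2,101,0,45],
    [0,0,0,2,101,0,10],
    [0,0,0,2,101,0,10],
    [0,0,0,2,101,0,10],
    [0,0,0,2,101,0,10],
    [0,0,0,2,101,0,10]
  ]
}}

```text
time_s: 14.3
eef_pos: [599.8, 69.0, 120.0]
ee_rot: [-1.062, 1.4, -1.408]
ft_force: [-1.9, -0.4, 9.0]
finger_gap: 0.193
```

Run:
```python
from h import *
r=tool()[2,3]+19-72; print(r)
for t in np.arange(0,1.31,.1): print(round(t,1),np.round([-r*np.sin(t), r*(1-np.cos(t))],1))
```

```text
66.96906584300038
0.0 [-0.  0.]
0.1 [-6.7  0.3]
0.2 [-13.3   1.3]
0.3 [-19.8   3. ]
0.4 [-26.1   5.3]
0.5 [-32.1   8.2]
0.6 [-37.8  11.7]
0.7 [-43.1  15.7]
0.8 [-48.   20.3]
0.9 [-52.5  25.3]
1.0 [-56.4  30.8]
1.1 [-59.7  36.6]
1.2 [-62.4  42.7]
1.3 [-64.5  49.1]
```

Emit:
{"name": "play_rows", "arguments": {
  "targets": [
    [0,0,0,-5,0,0,10],
    [0,0,0,-10,1,0,10],
    [0,0,0,-15,2,0,10],
    [0,0,0,-20,3,0,10],
    [0,0,0,-24,4.5,0,10],
    [0,0,0,-28,6,0,10],
    [0,0,0,-32,8,0,10],
    [0,0,0,-35,10,0,10],
    [0,0,0,-38,12,0,10],
    [0,0,0,-38,12,0,10]
  ]
}}

```text
time_s: 15.3
eef_pos: [610.0, 105.9, 108.9]
ee_rot: [-1.062, 1.4, -1.408]
ft_force: [-3.2, 0.0, 2.4]
finger_gap: 0.192
```

Emit:
{"name": "play_rows", "arguments": {
  "targets": [
    [0,0,0,-4,3,0,10],
    [0,0,0,-8,6.5,0,10],
    [0,0,0,-12,11,0,10],
    [0,0,0,-15,14.5,0,10],
    [0,0,0,-18,19,0,10],
    [0,0,0,-20.5,23,0,10],
    [0,0,0,-22.5,27,0,10],
    [0,0,0,-24,31,0,10],
    [0,0,0,-25.5,34.5,0,10],
    [0,0,0,-26,36,0,10]
  ]
}}

```text
time_s: 16.3
eef_pos: [616.7, 130.4, 73.3]
ee_rot: [-1.063, 1.4, -1.408]
ft_force: [-5.8, -2.3, 6.9]
finger_gap: 0.188
```

Emit:
{"name": "play_rows", "arguments": {
  "targets": [
    [0,0,0,0,0,0,10],
    [0,0,0,0,0,0,10],
    [0,0,0,0,0,0,45],
    [0,0,0,0,0,0,45],
    [0,0,0,0,0,0,45],
    [0,0,0,0,-30,0,45],
    [0,0,0,0,-70,0,45],
    [0,0,0,0,-110,0,60],
    [0,0,0,0,-150,0,60],
    [0,0,0,0,-150,0,60]
  ]
}}

```text
time_s: 17.3
eef_pos: [617.9, 130.6, 228.7]
ee_rot: [-1.055, 1.397, -1.409]
ft_force: [-0.1, 0.1, -0.6]
finger_gap: 0.704
```

```bash
python3 look.py w3
python3 - <<'E'
from h import *
im=cv2.imread('pics/w3.png');d=np.load('w3.npy');T=np.load('w3_T.npy')
hsv=cv2.cvtColor(im,cv2.COLOR_BGR2HSV); H,S,V=[hsv[...,i].astype(int) for i in range(3)]
m=((H<6)|(H>174))&(S>140)&(V>60); q=cloud('wrist',d,m,T); q=q[q[:,2]>60]; print(len(q),q.min(0).round(),q.max(0).round()); 
f=(q[:,:2]-[570.6,-38.3])@np.array([[np.cos(np.radians(-105.3)),np.sin(np.radians(-105.3))]]).T
print('fx range',f.min(),f.max())
print(T[:3,3]); go(fr(0,0,230,o=(570.6,-38.3)),-105.5)
im,_=ctrl.get_image('top');cv2.imwrite('pics/t1.png',im)
E
```

```text
1172 [598.  87.  88.] [626. 143. 122.]
fx range -186.8896455044528 -129.99180379248733
[617.87798401 130.5969953  228.70687613]
row [-0.12, 0.0, -0.05] [175.2, -4.9, 0.7]
```

View pics/w3.png

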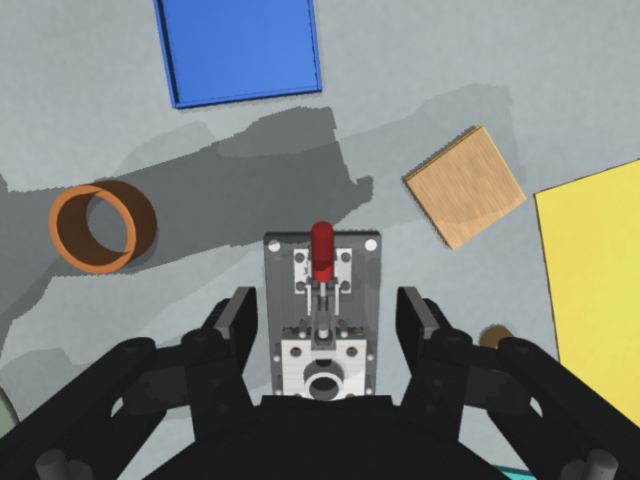

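Run:
```python
from h import *
im=cv2.imread('pics/w3.png');d=np.load('w3.npy');T=np.load('w3_T.npy')
hsv=cv2.cvtColor(im,cv2.COLOR_BGR2HSV); H,S,V=[hsv[...,i].astype(int) for i in range(3)]
m=((H<6)|(H>174))&(S>140)&(V>60); m=cv2.erode(m.astype(np.uint8),np.ones((5,5)))>0
q=cloud('wrist',d,m,T); q=q[q[:,2]>60]
a=np.radians(-105.3); X=np.array([np.cos(a),np.sin(a)]); Y=np.array([-X[1],X[0]])
f=np.c_[(q[:,:2]-[570.6,-38.3])@X,(q[:,:2]-[570.6,-38.3])@Y,q[:,2]]
k=np.abs(f[:,1]-np.median(f[:,1]))<4; f=f[k]
for x in range(-185,-125,8):
    s=f[np.abs(f[:,0]-x)<4]; print(x,len(s),s[:,2].max().round(1) if len(s) else '')
p=np.polyfit(f[:,0],f[:,2],1); print('slope',p,'theta',np.pi/2-abs(np.arctan(p[0])))
go(fr(0,0,230,o=(570.6,-38.3)),-15.3)
```

```text
-185 85 120.3
-177 110 121.7
-169 90 119.0
-161 84 113.8
-153 74 109.4
-145 71 103.4
-137 61 99.6
-129 0 
slope [-0.49772491 29.22519389] theta 1.1089704452497107
row [-0.11, -18.04, 0.05] [174.9, -6.4, 1.5]
```

Emit:
{"name": "play_rows", "arguments": {
  "targets": [
    [0,0,0,0,0,0,0],
    [0,0,0,0,30,0,0],
    [0,0,0,0,70,0,0],
    [0,0,0,0,95,0,0],
    [0,0,0,0,100,0,0],
    [0,0,0,0,105,0,0],
    [0,0,0,0,110,0,0],
    [0,0,0,0,115,0,0],
    [0,0,0,0,119,0,0],
    [0,0,0,0,120,0,0]
  ]
}}

```text
time_s: 18.4
eef_pos: [617.4, 130.7, 104.3]
ee_rot: [-1.06, 1.399, -1.408]
ft_force: [-0.8, 0.2, 10.1]
finger_gap: -0.0
```

Emit:
{"name": "play_rows", "arguments": {
  "targets": [
    [0,0,0,0,2,0,0],
    [0,0,0,0,3,0,0],
    [0,0,0,0,4,0,0],
    [0,0,0,0,5,0,0],
    [0,0,0,0,6,0,0],
    [0,0,0,0,7,0,0],
    [0,0,0,0,7,0,0],
    [0,0,0,0,7,0,0],
    [0,0,0,0,7,0,0],
    [0,0,0,0,7,0,0]
  ]
}}

```text
time_s: 19.4
eef_pos: [618.5, 131.3, 101.7]
ee_rot: [-1.056, 1.399, -1.407]
ft_force: [-23.2, 0.2, 69.0]
finger_gap: -0.002
```

Emit:
{"name": "play_rows", "arguments": {
  "targets": [
    [0,0,0,0,-10,0,0],
    [0,0,0,0,-50,0,0],
    [0,0,0,0,-90,0,40],
    [0,0,0,0,-130,0,85],
    [0,0,0,0,-130,0,85],
    [0,0,0,0,-130,0,85],
    [0,0,0,0,-130,0,85],
    [0,0,0,0,-130,0,85],
    [0,0,0,0,-130,0,85],
    [0,0,0,0,-130,0,85]
  ]
}}

```text
time_s: 20.4
eef_pos: [616.6, 130.7, 231.2]
ee_rot: [-1.057, 1.399, -1.407]
ft_force: [1.1, 0.4, -0.1]
finger_gap: 0.994
```

```bash
python3 look.py w4
python3 - <<'E'
from h import *
im=cv2.imread('pics/w4.png');d=np.load('w4.npy');T=np.load('w4_T.npy')
hsv=cv2.cvtColor(im,cv2.COLOR_BGR2HSV); H,S,V=[hsv[...,i].astype(int) for i in range(3)]
m=((H<6)|(H>174))&(S>140)&(V>60); m=cv2.erode(m.astype(np.uint8),np.ones((5,5)))>0
q=cloud('wrist',d,m,T); q=q[q[:,2]>60]
a=np.radians(-105.3); X=np.array([np.cos(a),np.sin(a)]); Y=np.array([-X[1],X[0]])
f=np.c_[(q[:,:2]-[570.6,-38.3])@X,(q[:,:2]-[570.6,-38.3])@Y,q[:,2]]
k=np.abs(f[:,1]-np.median(f[:,1]))<4; f=f[k]
p=np.polyfit(f[:,0],f[:,2],1); print('slope',p,'theta',np.pi/2-abs(np.arctan(p[0])),f.max(0))
print(T[:3,3]);go(fr(0,0,220,o=(570.6,-38.3)),-15.3)
E
```

```text
slope [-0.29032349 48.81197819] theta 1.2882405365224288 [-136.91163535    3.37381228  105.68330213]
[616.63366962 130.65654634 231.15283994]
row [-0.16, -18.04, 0.04] [175.2, 10.1, 0.7]
```

Emit:
{"name": "play_rows", "arguments": {
  "targets": [
    [0,-18,0,175,10,1,85],
    [0,-18,0,175,10,1,85],
    [0,-18,0,175,10,1,85],
    [0,-18,0,175,10,1,85],
    [0,-18,0,175,10,1,85],
    [0,-18,0,175,10,1,85],
    [0,-18,0,175,10,1,85],
    [0,-18,0,175,10,1,85],
    [0,-18,0,175,10,1,85],
    [0,-18,0,175,10,1,85]
  ]
}}

```text
time_s: 21.45
eef_pos: [571.0, -38.3, 220.1]
ee_rot: [-1.549, 0.255, -0.272]
ft_force: [0.2, -0.4, -0.5]
finger_gap: 1.0
```

```bash
cat > plate.py <<'E'
from h import *
# pose of a plate from a wrist view: flange by minAreaRect of points near flange-top height, hub by points near hub top
def plate(n,guess,zf,bright=100):
    im=cv2.imread(f'pics/{n}.png');d=np.load(f'{n}.npy');T=np.load(f'{n}_T.npy')
    hsv=cv2.cvtColor(im,cv2.COLOR_BGR2HSV)
    m=(hsv[...,1]<50)&(hsv[...,2]>bright)&(np.arange(480)[:,None]<390)
    q=cloud('wrist',d,m,T); q=q[np.hypot(*(q[:,:2]-guess).T)<75]
    print('z hist',np.histogram(q[:,2],bins=np.arange(0,90,5))[0])
    fl=q[np.abs(q[:,2]-zf)<4]; hb=q[np.abs(q[:,2]-zf-22)<4]
    print('flange',rect(fl),'hub',rect(hb),np.median(hb[:,2]).round(1))
E
python3 look.py w5
python3 - <<'E'
from plate import *
plate('w5',[570.6,-38.3],44)
print(tool()[:3,3],ctrl.get_obs()['q'].round(2)); go(fr(0,0,60,o=(570.6,-38.3)),-15.3)
E
```

```text
z hist [  34    0    1  898  187   22   16   58 6893   50    0    0  345  183
    0    0    0]
flange (array([570.4, -37.5]), array([108.4, 107.3]), 74.3) hub (array([570.4, -38.5]), array([40.8, 40.9]), 72.1) 64.7
[570.97215646 -38.28069546 220.08632926] [-0.11  0.45  0.1   1.77 -0.06  0.92  1.26]
row [-0.08, -0.68, 0.12] [-2.0, 160.1, -1.3]
```

View pics/w5.png

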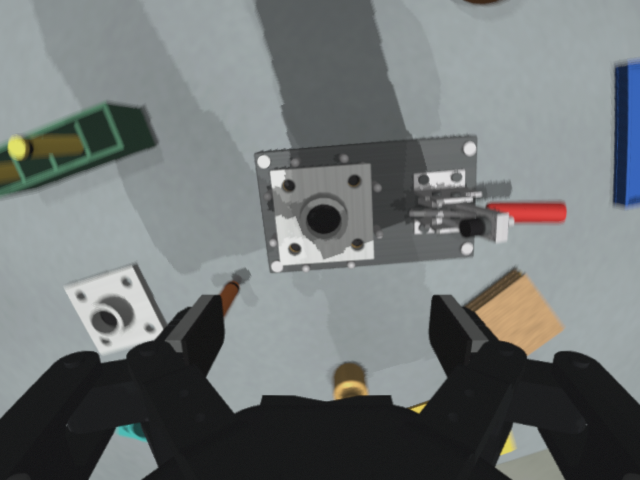

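Emit:
{"name": "play_rows", "arguments": {
  "targets": [
    [0,-0.6,0,-1,45,-1,70],
    [0,-0.6,0,-1,90,-1,60],
    [0,-0.6,0,-1,130,-1,52],
    [0,-0.6,0,-1,155,-1,52],
    [0,-0.6,0,-1,165,-1,52],
    [0,-0.6,0,-1,168,-1,52],
    [0,-0.6,0,-1,170,-1,52],
    [0,-0.6,0,-1,170,-1,52],
    [0,-0.6,0,-1,170,-1,52],
    [0,-0.6,0,-1,170,-1,52]
  ]
}}

```text
time_s: 22.5
eef_pos: [572.2, -38.4, 50.9]
ee_rot: [-1.555, 0.205, -0.225]
ft_force: [0.6, -0.4, -0.1]
finger_gap: 0.613
```

Emit:
{"name": "play_rows", "arguments": {
  "targets": [
    [0,0,0,0,1,0,52],
    [0,0,0,0,2,0,52],
    [0,0,0,0,3,0,52],
    [0,0,0,0,4,0,52],
    [0,0,0,0,5,0,52],
    [0,0,0,0,6,0,52],
    [0,0,0,0,6,0,52],
    [0,0,0,0,6,0,52],
    [0,0,0,0,6,0,52],
    [0,0,0,0,6,0,52]
  ]
}}

```text
time_s: 23.5
eef_pos: [572.3, -38.4, 44.9]
ee_rot: [-1.555, 0.205, -0.225]
ft_force: [1.1, -0.1, 0.5]
finger_gap: 0.607
```

Emit:
{"name": "play_rows", "arguments": {
  "targets": [
    [0,0,0,-1,1,0,52],
    [0,0,0,-1,2,0,52],
    [0,0,0,-1,3,0,52],
    [0,0,0,-1,3,0,52],
    [0,0,0,-1,3,0,35],
    [0,0,0,-1,3,0,35],
    [0,0,0,-1,3,0,35],
    [0,0,0,-1,3,0,35],
    [0,0,0,-1,3,0,35],
    [0,0,0,-1,3,0,35]
  ]
}}

```text
time_s: 24.5
eef_pos: [571.4, -38.9, 42.6]
ee_rot: [-1.555, 0.205, -0.226]
ft_force: [-3.3, -3.6, 14.6]
finger_gap: 0.468
```

Emit:
{"name": "play_rows", "arguments": {
  "targets": [
    [0,0,0,0,-5,0,35],
    [0,0,0,0,-12,0,35],
    [0,0,0,0,-20,0,35],
    [0,0,0,0,-40,0,35],
    [0,0,0,0,-70,0,35],
    [0,0,0,0,-110,0,35],
    [0,0,0,0,-150,0,35],
    [0,0,0,0,-170,0,35],
    [0,0,0,0,-170,0,35],
    [0,0,0,0,-170,0,35]
  ]
}}

```text
time_s: 25.5
eef_pos: [568.9, -39.2, 212.5]
ee_rot: [-1.555, 0.205, -0.226]
ft_force: [-0.0, -0.2, -4.4]
finger_gap: 0.467
```

Run:
```python
from h import *
im,d=ctrl.get_image('top'); cv2.imwrite('pics/t2.png',im); np.save('t2.npy',d)
hsv=cv2.cvtColor(im,cv2.COLOR_BGR2HSV); H,S,V=[hsv[...,i].astype(int) for i in range(3)]
m=((S>150)&(H>100)&(H<125)).astype(np.uint8); k,l,st,ce=cv2.connectedComponentsWithStats(m)
for i in range(1,k):
    if st[i,4]>1500: q=cloud('top',d,l==i); print(st[i],rect(q))
m=(np.abs(np.arange(640)-485)<45)&(np.abs(np.arange(480)[:,None]-225)<45)&(V>140)&(S<40); q=cloud('top',d,m); q=q[(q[:,2]>5)&(q[:,2]<16)]
(m2)=rect(q); print('next',m2,len(q))
print(tool()[:3,3],ctrl.get_obs()['finger_gap'])
```

```text
[ 127  185   80   79 4843] (array([614.5, 345.9]), array([146.3, 144.4]), 80.7)
next (array([ 605.3, -305.2]), array([179.7, 180.5]), 88.3) 1561
[568.55910634 -39.20666144 211.8105354 ] 0.4719753926614142
```

View pics/t2.png

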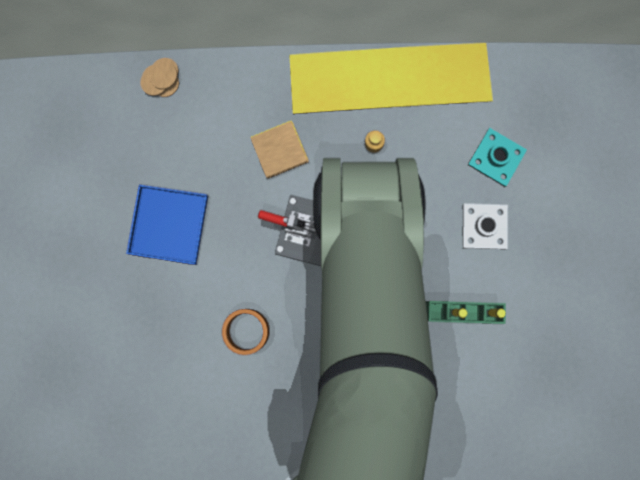

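Run:
```python
from h import *
go([614.5,345.5,212],-15)
```

```text
row [-0.07, -0.14, 0.13] [-60.0, 1.5, 382.8]
```

Emit:
{"name": "play_rows", "arguments": {
  "targets": [
    [0,0,0,0,-40,0,35],
    [0,0,0,0,-55,20,35],
    [0,0,0,-60,-55,383,35],
    [0,0,0,-60,-55,383,35],
    [0,0,0,-60,-55,383,35],
    [0,0,0,-60,-55,383,35],
    [0,0,0,-60,-55,383,35],
    [0,0,0,-60,-55,383,35],
    [0,0,0,-60,-55,383,35],
    [0,0,0,-60,-55,383,35]
  ]
}}

```text
time_s: 26.55
eef_pos: [611.8, 351.4, 265.7]
ee_rot: [-1.556, 0.204, -0.218]
ft_force: [-0.6, -0.3, -3.6]
finger_gap: 0.471
```

```bash
python3 look.py w6
python3 - <<'E'
from h import *
im=cv2.imread('pics/w6.png');d=np.load('w6.npy');T=np.load('w6_T.npy')
hsv=cv2.cvtColor(im,cv2.COLOR_BGR2HSV); H,S,V=[hsv[...,i].astype(int) for i in range(3)]
q=cloud('wrist',d,(S>150)&(H>100)&(H<125),T); print(rect(q),len(q))
go([614.5,345.5,40],-15)
E
```

```text
(array([602.5, 349.5]), array([143.6, 119.5]), 80.5) 7144
row [-0.07, -0.07, 0.09] [2.7, 225.4, -7.1]
```

View pics/w6.png

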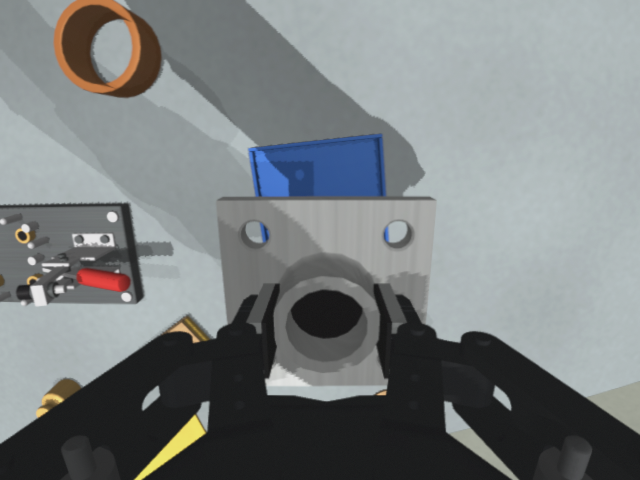

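Emit:
{"name": "play_rows", "arguments": {
  "targets": [
    [0,0,0,3,50,-6,35],
    [0,0,0,3,100,-6,35],
    [0,0,0,3,150,-6,35],
    [0,0,0,3,195,-6,35],
    [0,0,0,3,225,-6,35],
    [0,0,0,3,238,-6,35],
    [0,0,0,3,246,-6,35],
    [0,0,0,3,249,-6,35],
    [0,0,0,3,250,-6,35],
    [0,0,0,3,250,-6,35]
  ]
}}

```text
time_s: 27.6
eef_pos: [615.9, 347.0, 16.7]
ee_rot: [-1.555, 0.203, -0.218]
ft_force: [-0.6, 0.3, -4.1]
finger_gap: 0.472
```

Emit:
{"name": "play_rows", "arguments": {
  "targets": [
    [0,0,0,0,0,0,60],
    [0,0,0,0,0,0,60],
    [0,0,0,0,0,0,60],
    [0,0,0,0,-10,0,60],
    [0,0,0,0,-30,0,60],
    [0,0,0,0,-70,0,60],
    [0,0,0,0,-120,0,60],
    [0,0,0,0,-170,0,60],
    [0,0,0,0,-220,0,60],
    [0,0,0,0,-240,0,60]
  ]
}}

```text
time_s: 28.6
eef_pos: [614.6, 346.4, 263.3]
ee_rot: [-1.55, 0.199, -0.222]
ft_force: [-0.2, 0.3, 0.1]
finger_gap: 0.7
```

```bash
python3 look.py w7
python3 - <<'E'
from plate import *
plate('w7',[614.5,345.5],14)
im,d=ctrl.get_image('top'); cv2.imwrite('pics/t3.png',im); 
hsv=cv2.cvtColor(im,cv2.COLOR_BGR2HSV); H,S,V=[hsv[...,i].astype(int) for i in range(3)]
m=(np.abs(np.arange(640)-485)<45)&(np.abs(np.arange(480)[:,None]-225)<45)&(V>140)&(S<40); m=cv2.morphologyEx(m.astype(np.uint8),cv2.MORPH_OPEN,np.ones((5,5)))>0
q=cloud('top',d,m); print('next',rect(q),len(q))
go([605,-304,200],-15+13.4)
E
```

```text
z hist [ 167    9 4548   34    0    2  354  154    0    0    0    0    0    0
    0    0    0]
flange (array([615.4, 348. ]), array([89.8, 89.2]), 74.6) hub (array([614.8, 347.7]), array([40.5, 41.4]), 75.2) 34.6
next (array([ 605.4, -307.3]), array([188.3, 182.9]), 89.0) 7449
row [-0.12, -2.76, 0.16] [162.6, 56.2, -630.3]
```

View pics/w7.png

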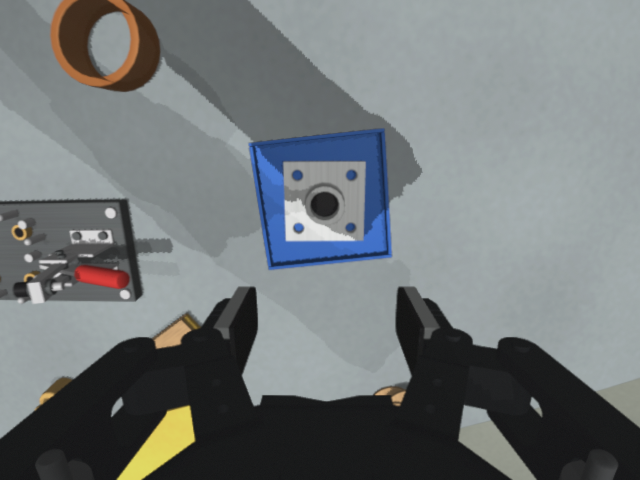

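Emit:
{"name": "play_rows", "arguments": {
  "targets": [
    [0,-2.7,0,163,10,-630,60],
    [0,-2.7,0,163,10,-630,60],
    [0,-2.7,0,163,10,-630,60],
    [0,-2.7,0,163,10,-630,60],
    [0,-2.7,0,163,10,-630,60],
    [0,-2.7,0,163,10,-630,60],
    [0,-2.7,0,163,10,-630,60],
    [0,-2.7,0,163,10,-630,60],
    [0,-2.7,0,163,10,-630,60],
    [0,-2.7,0,163,10,-630,60]
  ]
}}

```text
time_s: 29.7
eef_pos: [606.1, -156.0, 248.6]
ee_rot: [-1.562, 0.014, -0.038]
ft_force: [1.3, -0.2, 0.8]
finger_gap: 0.704
```

Run:
```python
from h import *
print(tool()[:3,3]);go([605,-304,190],-1.5)
```

```text
[ 606.09297601 -155.95656561  248.55713493]
row [-0.1, -0.08, 0.17] [2.9, 57.3, -148.5]
```

Emit:
{"name": "play_rows", "arguments": {
  "targets": [
    [-0.1,-0.1,0.2,3,57,-148,60],
    [-0.1,-0.1,0.2,3,57,-148,60],
    [-0.1,-0.1,0.2,3,57,-148,60],
    [-0.1,-0.1,0.2,3,57,-148,60],
    [-0.1,-0.1,0.2,3,57,-148,60],
    [-0.1,-0.1,0.2,3,57,-148,60],
    [-0.1,-0.1,0.2,3,57,-148,60],
    [-0.1,-0.1,0.2,3,57,-148,60],
    [-0.1,-0.1,0.2,3,57,-148,60],
    [-0.1,-0.1,0.2,3,57,-148,60]
  ]
}}

```text
time_s: 30.7
eef_pos: [605.3, -303.1, 190.6]
ee_rot: [-1.571, 0.02, -0.017]
ft_force: [0.2, 0.3, -0.7]
finger_gap: 0.702
```

```bash
python3 look.py w8
python3 - <<'E'
from plate import *
print(tool()[:3,3])
plate('w8',[605,-304],10,120)
go([604.5,-304,30],-1.5)
E
```

```text
[ 605.22612157 -303.16576601  190.50241219]
z hist [ 304 5655  208    0    0   83  301    0    0    0    0    0    0    0
    0    0    0]
flange (array([ 601.2, -302.6]), array([90.7, 89.7]), 87.3) hub (array([ 608.1, -298.4]), array([24.6, 40.8]), 30.9) 30.6
row [0.0, 0.03, -0.03] [-0.3, 160.5, -0.8]
```

View pics/w8.png

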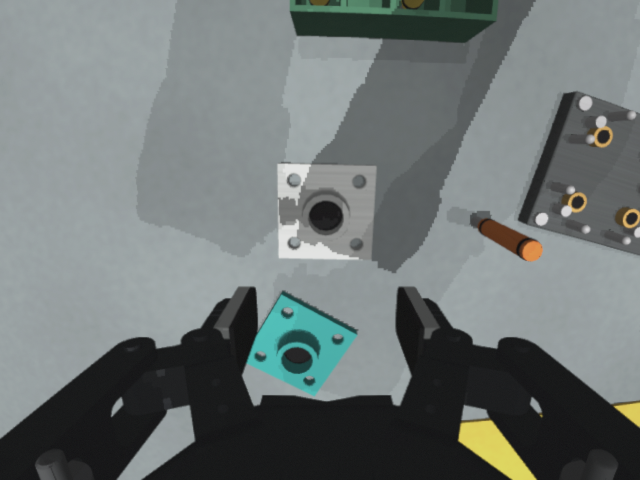

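```bash
python3 -c "
from h import *
go([601.2,-302.6,9],-2.7)"
```

```text
row [0.0, 0.27, -0.03] [-3.6, 181.5, 0.5]
```

Emit:
{"name": "play_rows", "arguments": {
  "targets": [
    [0,0.3,0,-3.6,45,0.5,54],
    [0,0.3,0,-3.6,90,0.5,54],
    [0,0.3,0,-3.6,130,0.5,54],
    [0,0.3,0,-3.6,155,0.5,54],
    [0,0.3,0,-3.6,170,0.5,54],
    [0,0.3,0,-3.6,177,0.5,54],
    [0,0.3,0,-3.6,180,0.5,54],
    [0,0.3,0,-3.6,181,0.5,54],
    [0,0.3,0,-3.6,181,0.5,54],
    [0,0.3,0,-3.6,181,0.5,54]
  ]
}}

```text
time_s: 31.75
eef_pos: [601.7, -302.8, 10.5]
ee_rot: [-1.571, 0.04, -0.038]
ft_force: [0.2, -0.4, 0.1]
finger_gap: 0.633
```

Emit:
{"name": "play_rows", "arguments": {
  "targets": [
    [0,0,0,0,0,0,35],
    [0,0,0,0,0,0,35],
    [0,0,0,0,0,0,35],
    [0,0,0,0,0,0,35],
    [0,0,0,0,0,0,35],
    [0,0,0,0,0,0,35],
    [0,0,0,0,0,0,35],
    [0,0,0,0,0,0,35],
    [0,0,0,0,0,0,35],
    [0,0,0,0,0,0,35]
  ]
}}

```text
time_s: 32.75
eef_pos: [602.1, -303.0, 11.4]
ee_rot: [-1.571, 0.039, -0.039]
ft_force: [-1.3, 0.7, 8.3]
finger_gap: 0.471
```

Emit:
{"name": "play_rows", "arguments": {
  "targets": [
    [0,0,0,0,-10,0,35],
    [0,0,0,0,-30,0,35],
    [0,0,0,0,-70,0,35],
    [0,0,0,0,-120,0,35],
    [0,0,0,0,-170,0,35],
    [0,0,0,0,-200,0,35],
    [0,0,0,0,-215,0,35],
    [0,0,0,0,-215,0,35],
    [0,0,0,0,-215,0,35],
    [0,0,0,0,-215,0,35]
  ]
}}

```text
time_s: 33.75
eef_pos: [601.4, -302.4, 224.3]
ee_rot: [-1.57, 0.041, -0.037]
ft_force: [0.5, 0.3, -2.9]
finger_gap: 0.469
```

```bash
python3 look.py w9
python3 - <<'E'
from h import *
im=cv2.imread('pics/w9.png');d=np.load('w9.npy');T=np.load('w9_T.npy')
# in-hand plate in tool frame
hsv=cv2.cvtColor(im,cv2.COLOR_BGR2HSV)
q=cloud('wrist',d,(hsv[...,1]<60)&(np.arange(480)[:,None]<390),np.eye(4))
print(np.histogram(q[:,1],bins=np.arange(-30,30,3)))
f=q[(np.abs(q[:,0])<70)&(np.abs(q[:,2])<70)&(q[:,1]>-8)&(q[:,1]<8)]
print(len(f),f.min(0).round(1),f.max(0).round(1)); 
print('rect xz',rect(f[:,[0,2]]))
k=f[np.abs(f[:,2])<40]; 
for z in(-40,-30,30,40): s=f[np.abs(f[:,2]-z)<4]; print(z,s[:,0].min().round(1),np.median(s[:,1]).round(1))
A=np.c_[f[:,0],f[:,2],np.ones(len(f))]; print('plane y=',np.linalg.lstsq(A,f[:,1],rcond=None)[0].round(4))
# left edge line: min x by z
e=[(z,np.percentile(f[np.abs(f[:,2]-z)<1.5][:,0],2)) for z in range(-40,41,4) if (np.abs(f[:,2]-z)<1.5).sum()>8]; print(np.polyfit(*np.array(e).T,1))
go(fr(0,0,220,o=(570.5,-38.4)),-15.4)
E
```

```text
(array([  404,   393,   356,  3925,   908,   780,   730,   645,   846,
        2701, 12925,  6288,   362,   333,    72,     0,     0,     0,
           0]), array([-30, -27, -24, -21, -18, -15, -12,  -9,  -6,  -3,   0,   3,   6,
         9,  12,  15,  18,  21,  24,  27]))
23420 [-46.2  -8.  -44.7] [45.4  8.  46.4]
rect xz (array([-0.5,  1. ]), array([91.3, 90.9]), 0.4)
-40 -45.6 2.7
-30 -45.6 2.8
30 -45.8 2.8
40 -45.9 2.7
plane y= [-2.7800e-02 -4.0000e-04  1.3731e+00]
[-4.05946211e-03 -4.55315650e+01]
row [0.0, 2.51, -0.03] [-44.1, 4.6, 262.2]
```

View pics/w9.png

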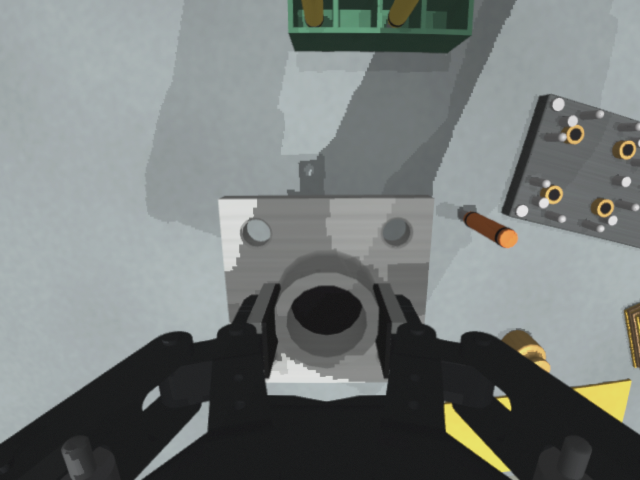

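Run:
```python
from h import *
for n in('w6','w9'):
    im=cv2.imread(f'pics/{n}.png');d=np.load(f'{n}.npy')
    hsv=cv2.cvtColor(im,cv2.COLOR_BGR2HSV)
    q=cloud('wrist',d,(hsv[...,1]<60)&(np.arange(480)[:,None]<390),np.eye(4))
    f=q[(np.abs(q[:,0])<70)&(np.abs(q[:,2])<70)&(q[:,1]>-8)&(q[:,1]<8)]
    E=lambda a,b,s:np.array([(z,s*np.percentile(s*f[np.abs(f[:,b]-z)<1.5][:,a],2)) for z in range(-38,39,4) if (np.abs(f[:,b]-z)<1.5).sum()>8])
    print(n,'xmin',np.polyfit(*E(0,2,1).T,1),np.median(f[f[:,0]<-25][:,1]))
    for s in(1,-1):
        e=E(2,0,s); e=e[e[:,0]<5]; print('z edge',np.polyfit(*e.T,1))
```

```text
w6 xmin [-4.90211819e-04 -4.54929282e+01] -0.28784059664728545
z edge [-1.68655128e-02 -4.30859376e+01]
z edge [2.16910210e-02 4.47346821e+01]
w9 xmin [-3.24670341e-03 -4.55339493e+01] 2.7815746804942876
z edge [-1.35051519e-02 -4.29515959e+01]
z edge [2.77095128e-02 4.49286066e+01]
```

Run:
```python
from h import *
M=R.from_rotvec([-1.555,.205,-.226]).as_matrix(); y=np.degrees(np.arctan2(M[1,0],M[0,0])); print(y,M.round(3))
go([571.4,-38.9,150],y)
```

```text
-15.743403049315438 [[ 0.962  0.014  0.271]
 [-0.271  0.003  0.962]
 [ 0.013 -1.     0.007]]
row [0.0, 2.58, -0.03] [-43.0, 74.5, 261.8]
```

Emit:
{"name": "play_rows", "arguments": {
  "targets": [
    [0,2.6,0,-43,0,262,35],
    [0,2.6,0,-43,0,262,35],
    [0,2.6,0,-43,0,262,35],
    [0,2.6,0,-43,0,262,35],
    [0,2.6,0,-43,0,262,35],
    [0,2.6,0,-43,0,262,35],
    [0,2.6,0,-43,30,262,35],
    [0,2.6,0,-43,74,262,35],
    [0,2.6,0,-43,74,262,35],
    [0,2.6,0,-43,74,262,35]
  ]
}}

```text
time_s: 34.8
eef_pos: [571.1, -39.0, 150.5]
ee_rot: [-1.561, 0.221, -0.214]
ft_force: [0.4, 0.4, -0.1]
finger_gap: 0.469
```

Run:
```python
from h import *
print(tool()[:3,3]); go([571.4,-38.9,65],-15.7)
```

```text
[571.13734927 -39.03976805 150.49635541]
row [0.02, -0.04, -0.05] [0.6, 85.5, 0.3]
```

Emit:
{"name": "play_rows", "arguments": {
  "targets": [
    [0,0,0,0.5,30,0.3,35],
    [0,0,0,0.5,60,0.3,35],
    [0,0,0,0.5,80,0.3,35],
    [0,0,0,0.5,88,0.3,35],
    [0,0,0,0.5,90,0.3,35],
    [0,0,0,0.5,90,0.3,35],
    [0,0,0,0.5,90,0.3,35],
    [0,0,0,0.5,90,0.3,35],
    [0,0,0,0.5,90,0.3,35],
    [0,0,0,0.5,90,0.3,35]
  ]
}}

```text
time_s: 35.8
eef_pos: [571.4, -38.9, 60.8]
ee_rot: [-1.561, 0.221, -0.214]
ft_force: [-0.3, -1.0, -1.4]
finger_gap: 0.469
```

Run:
```python
from h import *
print(tool()[:3,3]); go([571.4,-38.9,46],-15.7)
```

```text
[571.41021849 -38.90173774  60.79860715]
row [0.02, -0.04, -0.05] [0.1, 14.8, 0.0]
```

Emit:
{"name": "play_rows", "arguments": {
  "targets": [
    [0,0,0,0,2,0,35],
    [0,0,0,0,4,0,35],
    [0,0,0,0,6,0,35],
    [0,0,0,0,8,0,35],
    [0,0,0,0,10,0,35],
    [0,0,0,0,12,0,35],
    [0,0,0,0,13,0,35],
    [0,0,0,0,14,0,35],
    [0,0,0,0,14,0,35],
    [0,0,0,0,14,0,35]
  ]
}}

```text
time_s: 36.8
eef_pos: [571.4, -38.9, 46.8]
ee_rot: [-1.561, 0.221, -0.214]
ft_force: [-0.2, 0.3, -2.0]
finger_gap: 0.468
```

Emit:
{"name": "play_rows", "arguments": {
  "targets": [
    [0,0,0,0,1,0,35],
    [0,0,0,0,1.5,0,35],
    [0,0,0,0,1.5,0,35],
    [0,0,0,0,1.5,0,55],
    [0,0,0,0,1.5,0,55],
    [0,0,0,0,1.5,0,55],
    [0,0,0,0,-15,0,55],
    [0,0,0,0,-60,0,55],
    [0,0,0,0,-110,0,55],
    [0,0,0,0,-160,0,55]
  ]
}}

```text
time_s: 37.8
eef_pos: [571.6, -38.9, 208.7]
ee_rot: [-1.561, 0.221, -0.214]
ft_force: [1.4, -0.7, 0.9]
finger_gap: 0.647
```

```bash
python3 look.py w10
python3 - <<'E'
from plate import *
print(tool()[:3,3])
plate('w10',[570.5,-38.4],44)
im,d=ctrl.get_image('top'); cv2.imwrite('pics/t4.png',im)
go([616.6,130.7,231],-105.5)
E
```

```text
[574.79596241 -39.1863696  216.6664932 ]
z hist [  68    0    0 2231  252   56   28   48 7514   90    0    4  511  231
    0    0    0]
flange (array([570.1, -38.1]), array([107.8, 106.9]), 74.3) hub (array([570.7, -37.7]), array([41. , 40.5]), 74.2) 64.7
row [-0.06, 17.92, 0.03] [-6.2, -17.6, 174.8]
```

View pics/w10.png

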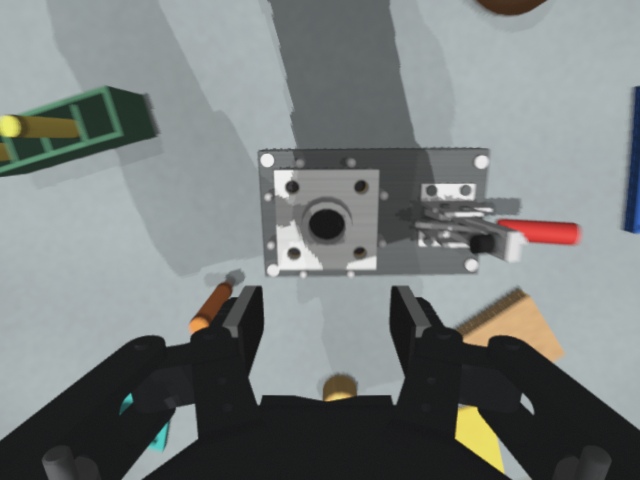

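Emit:
{"name": "play_rows", "arguments": {
  "targets": [
    [0,0,0,0,-18,0,45],
    [0,18,0,-6,-18,175,45],
    [0,18,0,-6,-18,175,45],
    [0,18,0,-6,-18,175,45],
    [0,18,0,-6,-18,175,45],
    [0,18,0,-6,-18,175,45],
    [0,18,0,-6,-18,175,45],
    [0,18,0,-6,-18,175,45],
    [0,18,0,-6,-18,175,45],
    [0,18,0,-6,-18,175,45]
  ]
}}

```text
time_s: 38.9
eef_pos: [616.8, 130.9, 231.4]
ee_rot: [-1.179, 1.246, -1.252]
ft_force: [-0.1, 0.4, -0.1]
finger_gap: 0.525
```

Emit:
{"name": "play_rows", "arguments": {
  "targets": [
    [0,0,0,0,0,0,45],
    [0,0,0,0,0,0,45],
    [0,0,0,0,0,0,45],
    [0,0,0,0,0,0,45],
    [0,0,0,0,0,0,45],
    [0,0,0,0,0,0,45],
    [0,0,0,0,0,0,45],
    [0,0,0,0,0,0,45],
    [0,0,0,0,0,0,45],
    [0,0,0,0,0,0,45]
  ]
}}

```text
time_s: 39.9
eef_pos: [616.9, 130.9, 231.4]
ee_rot: [-1.179, 1.246, -1.252]
ft_force: [0.3, 0.6, 0.1]
finger_gap: 0.526
```

Run:
```python
from h import *
print(tool()[:3,3]); go([617,130.8,74],-105.3)
```

```text
[616.85591823 130.9161858  231.40076013]
row [-0.06, 2.43, -0.01] [0.2, 157.4, -0.7]
```

Emit:
{"name": "play_rows", "arguments": {
  "targets": [
    [0,1.7,0,0,0,-0.5,45],
    [0,2.4,0,0,30,-0.5,45],
    [0,2.4,0,0,75,-0.5,45],
    [0,2.4,0,0,115,-0.5,45],
    [0,2.4,0,0,140,-0.5,45],
    [0,2.4,0,0,152,-0.5,45],
    [0,2.4,0,0,157,-0.5,45],
    [0,2.4,0,0,157,-0.5,45],
    [0,2.4,0,0,157,-0.5,45],
    [0,2.4,0,0,157,-0.5,45]
  ]
}}

```text
time_s: 40.9
eef_pos: [617.8, 131.1, 75.6]
ee_rot: [-1.066, 1.397, -1.403]
ft_force: [-0.2, 0.3, -0.2]
finger_gap: 0.527
```

Emit:
{"name": "play_rows", "arguments": {
  "targets": [
    [0,0,0,0,0,0,10],
    [0,0,0,0,0,0,10],
    [0,0,0,0,0,0,10],
    [0,0,0,0,0,0,10],
    [0,0,0,0,0,0,10],
    [0,0,0,0,0,0,10],
    [0,0,0,0,0,0,10],
    [0,0,0,0,0,0,10],
    [0,0,0,0,0,0,10],
    [0,0,0,0,0,0,10]
  ]
}}

```text
time_s: 41.9
eef_pos: [617.0, 131.7, 76.3]
ee_rot: [-1.067, 1.398, -1.402]
ft_force: [-9.7, 2.4, 14.3]
finger_gap: 0.188
```

Run:
```python
from h import *
T=tool(); print(T[:3,3])
g=T[:3,3]-19*T[:3,1]; h=fr(-112,0,72,o=(570.5,-38.4),a=-105.3); X=T[:3,0]
x,z=(g-h)@X,g[2]-72; r=np.hypot(x,z); t0=np.arctan2(-x,z); print(x,z,r,t0,(g-h)@T[:3,2])
for t in np.linspace(t0,0,16): print(round(t,2),np.round([-r*np.sin(t)-x, -(r*np.cos(t)-z)],1))
```

```text
[617.041106   131.67951218  76.32991925]
-64.34510235473063 23.32960832829039 68.44386621014478 1.2229674076803958 0.21310254650645846
1.22 [-0.  0.]
1.14 [ 2.1 -5.2]
1.06 [  4.6 -10.1]
0.98 [  7.6 -14.9]
0.9 [ 10.9 -19.4]
0.82 [ 14.5 -23.6]
0.73 [ 18.5 -27.5]
0.65 [ 22.8 -31.1]
0.57 [ 27.4 -34.3]
0.49 [ 32.2 -37.1]
0.41 [ 37.2 -39.5]
0.33 [ 42.4 -41.5]
0.24 [ 47.8 -43.1]
0.16 [ 53.2 -44.2]
0.08 [ 58.8 -44.9]
0.0 [ 64.3 -45.1]
```

Emit:
{"name": "play_rows", "arguments": {
  "targets": [
    [0,0,0,2,-5,0,10],
    [0,0,0,4.5,-10,0,10],
    [0,0,0,7.5,-15,0,10],
    [0,0,0,11,-19.5,0,10],
    [0,0,0,14.5,-23.5,0,10],
    [0,0,0,18.5,-27.5,0,10],
    [0,0,0,23,-31,0,10],
    [0,0,0,27.5,-34.5,0,10],
    [0,0,0,32,-37,0,10],
    [0,0,0,32,-37,0,10]
  ]
}}

```text
time_s: 42.9
eef_pos: [607.7, 98.4, 113.4]
ee_rot: [-1.069, 1.399, -1.403]
ft_force: [-2.8, -10.6, -9.9]
finger_gap: 0.181
```

Run:
```python
from h import *
T=tool(); print(T[:3,3])
g=T[:3,3]-19*T[:3,1]; h=fr(-112,0,72,o=(570.5,-38.4),a=-105.3); X=T[:3,0]
x,z=(g-h)@X,g[2]-72; r=np.hypot(x,z); t0=np.arctan2(-x,z); print(x,z,r,t0,(g-h)@T[:3,2])
for t in np.linspace(t0,-.06,10): print(round(t,2),np.round([-r*np.sin(t)-x, -(r*np.cos(t)-z)],1))
```

```text
[607.74683754  98.4203014  113.41958608]
-29.833696406086542 60.41942139518568 67.38364729650334 0.45865650483286796 0.04948192660884992
0.46 [ 0. -0.]
0.4 [ 3.5 -1.6]
0.34 [ 7.1 -3. ]
0.29 [10.8 -4.2]
0.23 [14.6 -5.2]
0.17 [18.4 -6. ]
0.11 [22.2 -6.5]
0.06 [26.1 -6.9]
-0.0 [30. -7.]
-0.06 [33.9 -6.8]
```

Emit:
{"name": "play_rows", "arguments": {
  "targets": [
    [0,0,0,3.5,-1.5,0,10],
    [0,0,0,7,-3,0,10],
    [0,0,0,11,-4,0,10],
    [0,0,0,14.5,-5,0,10],
    [0,0,0,18.5,-6,0,10],
    [0,0,0,22,-6.5,0,10],
    [0,0,0,26,-7,0,10],
    [0,0,0,30,-7,0,10],
    [0,0,0,32,-7,0,10],
    [0,0,0,32,-7,0,10]
  ]
}}

```text
time_s: 43.9
eef_pos: [599.4, 67.2, 120.5]
ee_rot: [-1.068, 1.399, -1.404]
ft_force: [0.6, -0.1, -0.7]
finger_gap: 0.119
```

Run:
```python
from h import *
im,d=ctrl.get_image('scene'); cv2.imwrite('pics/s2.png',cv2.resize(im[120:320,220:460],None,fx=3,fy=3,interpolation=cv2.INTER_CUBIC)); np.save('s2.npy',d); cv2.imwrite('pics/s2f.png',im)
```

```text
(no output)
```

View pics/s2.png

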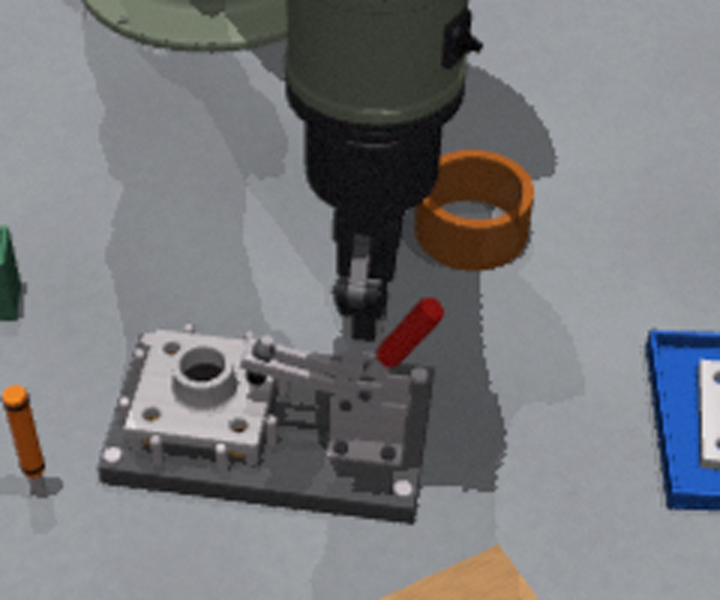

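Emit:
{"name": "play_rows", "arguments": {
  "targets": [
    [0,0,0,2,-20,0,0],
    [0,0,0,2,-60,0,0],
    [0,0,0,-30,-70,0,0],
    [0,0,0,-75,-70,0,0],
    [0,0,0,-90,-70,0,0],
    [0,0,0,-90,-40,0,0],
    [0,0,0,-90,0,0,0],
    [0,0,0,-90,5,0,0],
    [0,0,0,-90,5,0,0],
    [0,0,0,-90,5,0,0]
  ]
}}

```text
time_s: 44.95
eef_pos: [623.9, 154.3, 117.2]
ee_rot: [-1.066, 1.398, -1.404]
ft_force: [0.1, 0.2, 0.8]
finger_gap: 0.0
```

Emit:
{"name": "play_rows", "arguments": {
  "targets": [
    [0,0,0,10,0,0,0],
    [0,0,0,20,0,0,0],
    [0,0,0,27,0,0,0],
    [0,0,0,33,0,0,0],
    [0,0,0,38,0,0,0],
    [0,0,0,43,0,0,0],
    [0,0,0,48,0,0,0],
    [0,0,0,53,0,0,0],
    [0,0,0,57,0,0,0],
    [0,0,0,60,0,0,0]
  ]
}}

```text
time_s: 45.95
eef_pos: [608.0, 95.9, 117.0]
ee_rot: [-1.067, 1.398, -1.404]
ft_force: [0.9, 3.4, 1.4]
finger_gap: 0.001
```

Emit:
{"name": "play_rows", "arguments": {
  "targets": [
    [0,0,0,1,0,0,0],
    [0,0,0,2,0,0,0],
    [0,0,0,3,0,0,0],
    [0,0,0,4,0,0,0],
    [0,0,0,5,0,0,0],
    [0,0,0,6,0,0,0],
    [0,0,0,7,0,0,0],
    [0,0,0,7,0,0,0],
    [0,0,0,7,0,0,0],
    [0,0,0,7,0,0,0]
  ]
}}

```text
time_s: 46.95
eef_pos: [606.1, 89.0, 117.0]
ee_rot: [-1.067, 1.398, -1.405]
ft_force: [-0.1, 1.0, 1.1]
finger_gap: -0.001
```

Emit:
{"name": "play_rows", "arguments": {
  "targets": [
    [0,0,0,1,0,0,0],
    [0,0,0,2,0,0,0],
    [0,0,0,3,0,0,0],
    [0,0,0,4,0,0,0],
    [0,0,0,5,0,0,0],
    [0,0,0,5,0,0,0],
    [0,0,0,5,0,0,0],
    [0,0,0,5,0,0,0],
    [0,0,0,5,0,0,0],
    [0,0,0,5,0,0,0]
  ]
}}

```text
time_s: 47.95
eef_pos: [605.7, 87.7, 117.1]
ee_rot: [-1.064, 1.397, -1.4]
ft_force: [7.5, 17.4, -3.6]
finger_gap: 0.0
```

Run:
```python
from h import *
im,d=ctrl.get_image('scene'); cv2.imwrite('pics/s3.png',cv2.resize(im[120:320,220:460],None,fx=3,fy=3,interpolation=cv2.INTER_CUBIC)); print(tool()[:3,3],ctrl.get_obs()['ft_force'])
```

```text
[605.68407326  87.69863957 117.0967662 ] [ 7.2618204  18.92778629 -2.63199602]
```

View pics/s3.png

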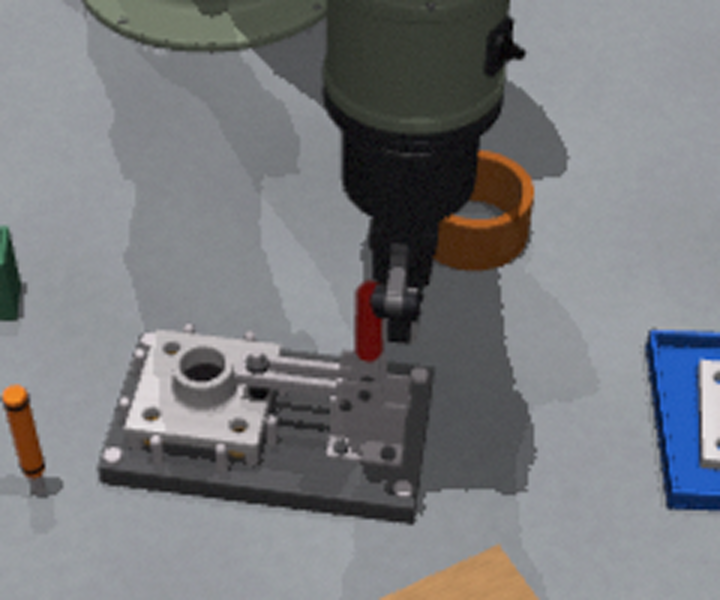

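Emit:
{"name": "play_rows", "arguments": {
  "targets": [
    [0,0,0,2,0,0,0],
    [0,0,0,2,0,0,0],
    [0,0,0,-10,0,0,0],
    [0,0,0,-30,0,0,0],
    [0,0,0,-60,0,0,0],
    [0,0,0,-60,-40,0,0],
    [0,0,0,-60,-80,0,0],
    [0,0,0,-60,-120,0,30],
    [0,0,0,-60,-130,0,30],
    [0,0,0,-60,-130,0,30]
  ]
}}

```text
time_s: 49.0
eef_pos: [621.0, 146.4, 248.9]
ee_rot: [-1.062, 1.395, -1.4]
ft_force: [0.6, 0.6, 0.1]
finger_gap: 0.354
```

```bash
python3 look.py w11
python3 - <<'E'
from h import *
im,d=ctrl.get_image('scene'); cv2.imwrite('pics/s4.png',im)
hsv=cv2.cvtColor(im,cv2.COLOR_BGR2HSV); H,S,V=[hsv[...,i].astype(int) for i in range(3)]
m=((H<6)|(H>174))&(S>140)&(V>60); m=cv2.erode(m.astype(np.uint8),np.ones((3,3)))>0
q=cloud('scene',d,m); q=q[(q[:,2]>80)&(np.hypot(q[:,0]-600,q[:,1]-69)<60)]; a=np.radians(-105.3); X=np.array([np.cos(a),np.sin(a)])
f=(q[:,:2]-[570.5,-38.4])@X; print(len(q),f.min(),f.max(),q[:,2].min(),q[:,2].max(),'theta',-np.arctan(np.polyfit(q[:,2],f,1)[0]))
im,d=ctrl.get_image('top'); cv2.imwrite('pics/t5.png',im)
hsv=cv2.cvtColor(im,cv2.COLOR_BGR2HSV); H,S,V=[hsv[...,i].astype(int) for i in range(3)]
m=(np.abs(np.arange(640)-295)<40)&(np.abs(np.arange(480)[:,None]-220)<40)&((H<6)|(H>174))&(S>140); q=cloud('top',d,m); t=q[q[:,2]>148]; print('handle top',t.mean(0).round(1),q[:,2].max())
m=((S>150)&(H>100)&(H<125)); m[:,250:]=0; q=cloud('top',d,m); print('tray',rect(q))
m=np.zeros(m.shape,bool); m[185:265,125:210]=1; m&=(S<60)&(V>110); q=cloud('top',d,m); q=q[q[:,2]>8]; print('plate_checked',rect(q))
E
```

```text
144 -117.77509227678053 -106.33248000901114 102.91065610519786 158.064983921857 theta 0.002800549143193712
handle top [598.7  68.8 155.6] 160.47188381195951
tray (array([558.8, 329.5]), array([286.1, 124.8]), 51.1)
plate_checked (array([555.2, 259. ]), array([313.5,  93.2]), 78.1)
```

View pics/s4.png

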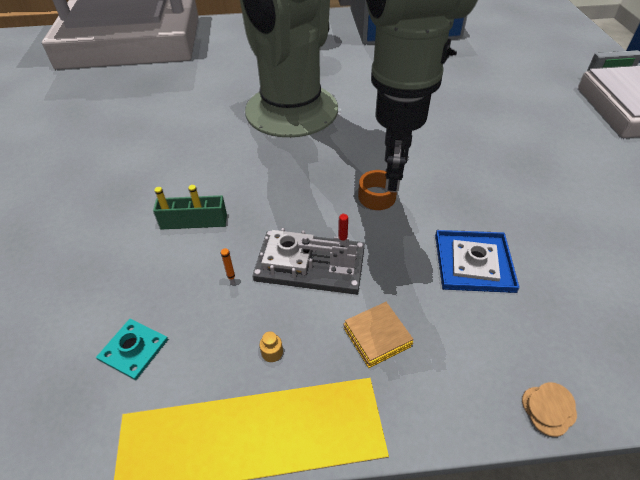

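```bash
python3 -c "
from bench import ctrl
print(ctrl.close_job())"
```

```text
the job is handed in; nothing more can be done
None
```

I did the whole job and handed it in at about 49 s of simulated time. The system gave no verdict.

**What I did**
- **Pins:** Two yellow gauge pins were in the plate. I drew both out while it was still clamped and stood them tip down in wells of the green holder.
- **Clamp opened:** I gripped the handle and swung it over. It only stayed at about 1.1 rad, so I pushed it down to the stop.
- **Checked plate:** It now lies flat in the blue tray. The tray had been knocked a few centimetres aside, so I measured it again before placing the plate.
- **Next plate:** I picked up the grey-white one, not the turquoise one, and seated it in the fixture.
- **Clamp shut:** I brought the handle back upright.

**What went wrong:** While I was closing the clamp, the handle slipped out of the grip at roughly 0.6 rad. I pushed it the rest of the way with closed fingers until it met the stop, at about 19 N.

**Last checks**
- **Handle:** It reads about 0.003 rad, and its top is back at the starting point.
- **Next plate:** Before clamping, its hub was within about 1 mm of where the first plate's hub had been, at the same height (64.7 mm). I did not measure it again after clamping.
- **Checked plate:** In the wrist view right after I released it, it lay within about 3 mm of the tray centre, at the right height for lying flat. In the last scene picture it still lies in the middle of the tray. A rough final re-measurement of the tray and this plate from the top camera gave unusable sizes, because other things were included.
- **Pins:** Both are seen standing in their wells. I did not measure the height of their tips.
- **Bystanders:** The tape roll, board samples, brass weight and both look-alikes appear unmoved in the last picture.

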